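# Sanitise the tape rolls in the UV box

### The arm

A 6-joint arm with a two-finger parallel gripper is mounted at the origin on a cart in front of the work surface, level with it; the furniture and walls round the work are solid. World frame = base frame: x ahead of the robot, y to its left, z up, the work surface at z = 0. Lengths are in m, angles in rad, forces in N, time in s.
With the tool pointing down it reaches from about 0.25 to 0.725 m from the base axis. Payload 4 kg.
Tool frame: the origin (TCP) lies midway between the tips of the shut fingers; the grasp point (between the pads) lies 19 mm behind it; z points along the fingers, y is the line along which they close (so a half turn about z gives the same grasp; the last joint's range is limited). The gripper opens to 85 mm and grips with 20 to 120 N. Pads are 22 mm wide; open, the fingers measure 114 mm over their backs; the gripper's body (76 mm by 85 mm) begins 54 mm behind the grasp point. The pads swing forward as they close: fully open they stand 13 mm farther back than shut.
Start: joints at [-1.222, 0.241, 0.005, 1.335, 0, 1.571], TCP at [0.171, -0.47, 0.231] pointing down, gripper open.
Joint ranges: [-2.72, 2.72], [-1.05, 1.87], [-1.09, 1.28], [-1.99, 2.15], [-1.42, 1.44], [-3.14, 3.14]. Speed limits (rad/s): [2.79, 2.79, 3.14, 3.14, 3.14, 3.14].

### API

Orientations are given as a rotation vector (axis times angle).
In Python, from rig import * gives the robot as it stands.
- The arm moves only by the tool send_rows, never from a script. Its argument "rows" is a list of rows, each an object of numbers: "gripper": the closure in counts, from 0 (fully open) to 255 (shut); "tx", "ty", "tz": the shift along the tool's x, y, z in mm; "spin": the turn about the tool's z in degrees. In form: [{"gripper": .., "tx": .., "ty": .., "tz": .., "spin": ..}, ...]. A call has 1 to 20 rows; each row is the pose to reach, as a shift and turn from the pose commanded when the call began, along the tool's axes at that moment; what a row does not reach only later rows make up. A row lasts 1/10 s, in which the tool goes at most 50 mm and 8.59 degrees, less where a joint would pass 70% of its speed; a pose out of reach is approached as far as the arm can. A call with a gripper value outside its range is refused whole. The fingers move at their own pace and stop on an object; "force" is the grip in N (left out, the last holds). Time passes only in rows, so rows that repeat a pose let the fingers close. It gives the time, the measured TCP pose, the force, the opening and the grip force at its end, in the units of the state.
- observe(): the state, without advancing time (a new reading comes with each control period).
- grab_frame(name): name is "scene" or "top" or "wrist"; returns a dict with "img" (480x640x3 uint8, red, green, blue), "fx", "fy", "cx", "cy" (pixels), "distortion" ([k1, k2, p1, p2, k3] as OpenCV has them; the pictures are not rectified), "eye" and "orientation" of the camera in the world. Camera axes: x right, y down, z forward; pixel columns grow to the right and rows downward; lengths in m; the calibration is good to about 2 mm. A picture is of the moment at which its call begins. There is no depth.
- close_job(): hands the job in; it is judged then, once.
The state is a dict: "time": time; "q": joint angles; "dq": joint speeds; "effort": joint torques, N m; "tool_pos": TCP position; "ee_rot": TCP orientation; "contact_force": force on the tool from outside, world axes, zero at the start; "ft_torque": the same for the moment, N m; "width": finger opening in m; "grasp_force": force on a finger pad.
Only numpy, scipy, OpenCV 4.12 (cv2) and the standard library are available. Lean on these libraries where they do the work, as an engineer would, in place of code of your own. Each camera call takes 0.05 s, during which the arm holds its last target. There are 200 camera calls.

### The job

Put the tape rolls through the UV sanitising box: lift its cover right back to its stop, slide every roll that is on the rack up off its post and lay them flat, side by side, on the floor of the box, then lower the cover gently until it is fully shut and only then press the start button right down. Do not let the cover bang against either stop, and leave the slide carton, petri dish and timer where they are.

Things in the scene. Friction and masses are not known exactly. Their poses are not given: they have to be found in the camera images.
- uv_box: White open-topped UV box, fixed to the bench: chamber 190 (x) x 230 (y) x 70 mm high outside, walls 6 mm, inner floor 8 mm above the bench, so 178 x 218 mm inside. Origin: underside centre of the chamber, at bench height; x points to the hinged rear, z up. On its right side (-y) a grey control pod, 45 mm wide (y -115 to -160), 45 mm high, x -55 to +95 mm.
- cover (a joint): Cover angle in rad: 0 shut, 1.6 open against its stop (just past upright). The cover is an 8 mm plate, 190 x 230 mm, 0.35 kg, hinged along the rear rim; its top is 78 mm above the bench when shut. The hinge is stiff: the cover stays at any angle where it is left; moving it takes about 3 to 6 N at the handle bar.
- cover_bar (a point): Middle of the cover's handle: a straight steel bar, 10 mm thick, 110 mm long, parallel to the box's y axis, on two end legs, its axis 46 mm above the cover's upper face, 177 mm in front of the hinge and 50 mm above it when shut (184 mm from the hinge axis). It swings with the cover; the bar may turn between gripping fingers.
- cover_hinge (a point): Middle of the cover's hinge axis (parallel to the box's y axis), 95 mm behind the box's origin and 74 mm above the bench. The cover's bar moves on an arc about it, up and back as the cover opens.
- start_button (a joint): Travel of the grey start button in m: 0 up, 0.006 fully down; springs back; fully down takes about 4 N.
- start_button_top (a point): Centre of the top face of the start button (26 mm across), on the control pod; pressed straight down.
- post_rack: Grey rack, fixed: base 155 x 155 x 12 mm, origin at its underside centre. Four upright steel posts at x, y = +-45 mm in its frame, each 14 mm in diameter, tops 70 mm above the bench, rising from seat discs 36 mm across whose tops are 24 mm above the bench.
- roll0: Roll of white tape on a brown card core, like the other three: 54 mm outside diameter, 31 mm long, bore 24 mm, 40 to 85 g. Origin at its centre, z along its bore. At the start it sits on the post at x, y = 45, 45 mm of the rack (centre 40 mm above the bench, the post top 30 mm above that) or is absent.
- roll1: Roll of white tape on a brown card core, like the other three: 54 mm outside diameter, 31 mm long, bore 24 mm, 40 to 85 g. Origin at its centre, z along its bore. At the start it sits on the post at x, y = 45, -45 mm of the rack (centre 40 mm above the bench, the post top 30 mm above that) or is absent.
- roll2: Roll of white tape on a brown card core, like the other three: 54 mm outside diameter, 31 mm long, bore 24 mm, 40 to 85 g. Origin at its centre, z along its bore. At the start it sits on the post at x, y = -45, 45 mm of the rack (centre 40 mm above the bench, the post top 30 mm above that) or is absent.
- roll3: Roll of white tape on a brown card core, like the other three: 54 mm outside diameter, 31 mm long, bore 24 mm, 40 to 85 g. Origin at its centre, z along its bore. At the start it sits on the post at x, y = -45, -45 mm of the rack (centre 40 mm above the bench, the post top 30 mm above that) or is absent.
- slide_box: Bystander: white carton of slides, 58 x 80 x 24 mm, origin under its centre.
- petri_dish: Bystander: petri dish, 89 mm across, 16 mm high, origin under its centre.
- timer: Bystander: white timer, 64 x 68 x 18 mm, origin under its centre.
Mind the look-alikes: they are no part of the job. What is shaped like the roll0 but yellow is not meant.

How it is judged:
On the way, in this order (a step that is already met when the one before it is completed fails the run):
1. the cover is lifted back to its stop (at least 1.5 rad) (value of joint cover above 1.5 rad), for 0.2 s.
2. with the cover still open (over 1.2 rad), every roll lies flat on the floor of the box, let go (value of joint cover above 1.2 rad and x of roll0 in the frame of uv_box between -0.075 and 0.075 m and y of roll0 in the frame of uv_box between -0.095 and 0.095 m and z of roll0 in the frame of uv_box between 0.01 and 0.03 m and linear speed of each of roll0, roll1, roll2, roll3 below 0.05 m/s and x of roll1 in the frame of uv_box between -0.075 and 0.075 m and y of roll1 in the frame of uv_box between -0.095 and 0.095 m and z of roll1 in the frame of uv_box between 0.01 and 0.03 m and x of roll2 in the frame of uv_box between -0.075 and 0.075 m and y of roll2 in the frame of uv_box between -0.095 and 0.095 m and z of roll2 in the frame of uv_box between 0.01 and 0.03 m and x of roll3 in the frame of uv_box between -0.075 and 0.075 m and y of roll3 in the frame of uv_box between -0.095 and 0.095 m and z of roll3 in the frame of uv_box between 0.01 and 0.03 m and contact force between the fingers and roll0 below 0.2 N and contact force between the fingers and roll1 below 0.2 N and contact force between the fingers and roll2 below 0.2 N and contact force between the fingers and roll3 below 0.2 N), for 0.2 s.
3. the cover is fully shut (under 0.04 rad) (value of joint cover below 0.04 rad), for 0.3 s.
4. the start button is pressed down (at least 4.5 mm of its 6 mm) (value of joint start_button above 0.0045 m), for 0.05 s.
At the end, for the whole second after the job is handed in: The cover is shut (under 0.04 rad), every roll present lies flat on the chamber floor (centre under 30 mm above the bench, not on edge or stacked) and at rest, and the start button has been pressed with the cover shut and has come up again (value of joint cover below 0.04 rad and value of joint start_button below 0.002 m and x of roll0 in the frame of uv_box between -0.075 and 0.075 m and y of roll0 in the frame of uv_box between -0.095 and 0.095 m and z of roll0 in the frame of uv_box between 0.01 and 0.03 m and linear speed of each of roll0, roll1, roll2, roll3 below 0.05 m/s and x of roll1 in the frame of uv_box between -0.075 and 0.075 m and y of roll1 in the frame of uv_box between -0.095 and 0.095 m and z of roll1 in the frame of uv_box between 0.01 and 0.03 m and x of roll2 in the frame of uv_box between -0.075 and 0.075 m and y of roll2 in the frame of uv_box between -0.095 and 0.095 m and z of roll2 in the frame of uv_box between 0.01 and 0.03 m and x of roll3 in the frame of uv_box between -0.075 and 0.075 m and y of roll3 in the frame of uv_box between -0.095 and 0.095 m and z of roll3 in the frame of uv_box between 0.01 and 0.03 m); the robot touches nothing.
It fails at once if the cover comes down onto its closed stop at more than 1.2 rad/s (last 0.2 rad) (value of joint cover below 0.2 rad and velocity of joint cover below -1.2 rad/s).
It fails at once if the cover swings onto its open stop at more than 1.2 rad/s (last 0.2 rad) (value of joint cover above 1.4 rad and velocity of joint cover above 1.2 rad/s).
It fails at once if the start button is pressed with the cover not shut (value of joint cover above 0.06 rad and value of joint start_button above 0.0045 m).
It fails at once if the slide carton, petri dish or timer is moved more than 3 cm (distance of any of slide_box, petri_dish, timer from where it was at the start of the episode above 0.03 m).
Of roll0, roll1, roll2, roll3 only 2 to 4 are there at a start; the rules pass over those that are not, and their reading is None.
At some moment in a run one of roll0, roll1, roll2, roll3 may be knocked a few centimetres aside while the robot is not near it.
Once in a run the grip may slacken for a moment while it holds something.
It also fails if it takes over 210 s, if anything falls off the work surface, if the arm or the gripper's body presses on something with over 40 N, if the wrist force passes 120 N, or if a joint passes its speed limit or range.

## Working session

There is one attempt and no reset: what is moved stays moved. The work goes in short steps, Python scripts to look and compute and a tool call to move; the robot and the scene stay as the last step left them, time stands still between calls to the robot, and variables do not carry over. Pictures are saved under pics/ and viewed, at most 14 in all, crops included, and the job is handed in when it is done.

Besides the shell and the picture viewer there is one more tool, called in YAML: its name, and indented under it one key for each argument. send_rows: Moves the arm, as the interface text tells. Its arguments: {"type":"object","properties":{"rows":{"type":"array"},"force":{"type":"number"}},"required":["rows"]}

```bash
mkdir -p pics
python3 - <<'E'
from rig import *
import cv2
for n in("top","scene"):
    f=grab_frame(n);cv2.imwrite(f"pics/{n}0.png",f["img"][:,:,::-1]);print({k:v for k,v in f.items() if k!="img"})
print(observe())
E
```

```text
{'fx': 469.65633510171034, 'fy': 469.65633510171034, 'cx': 324.36153636965355, 'cy': 233.82488399954266, 'distortion': array([-0.00608276,  0.        ,  0.        ,  0.        ,  0.        ]), 'eye': array([ 0.48672657, -0.13923833,  1.24162529]), 'orientation': array([-2.15523733,  2.20454304, -0.04944276])}
{'fx': 615.2960954131744, 'fy': 615.2960954131744, 'cx': 318.6725839463493, 'cy': 240.40879417281886, 'distortion': array([-0.10318919,  0.        ,  0.        ,  0.        ,  0.        ]), 'eye': array([1.12224419, 0.15797126, 1.08023804]), 'orientation': array([-1.44365185, -2.37345328,  0.69527746])}
{'time': 0.1, 'q': array([-1.22197124e+00,  2.41347541e-01,  3.86137918e-03,  1.33521131e+00,
       -2.18646394e-05,  1.57082113e+00]), 'dq': array([-3.21528501e-04,  8.32885801e-04,  4.55490932e-03,  5.06461202e-05,
       -6.78995606e-04, -2.29651791e-04]), 'effort': array([ 4.61517629e-04, -3.73138976e+01,  2.53009540e+01,  1.08172712e-02,
       -2.49853053e-05,  4.76871620e-06]), 'tool_pos': array([ 0.17069615, -0.46935479,  0.23049797]), 'ee_rot': array([-3.09209700e+00, -5.44796821e-01,  5.51745641e-04]), 'contact_force': array([-0.30376989,  1.03259087,  0.5160153 ]), 'ft_torque': array([-0.00765941, -0.00373683, -0.02743685]), 'grasp_force': 0.0, 'width': 0.08558118948555013}
```

View pics/top0.png

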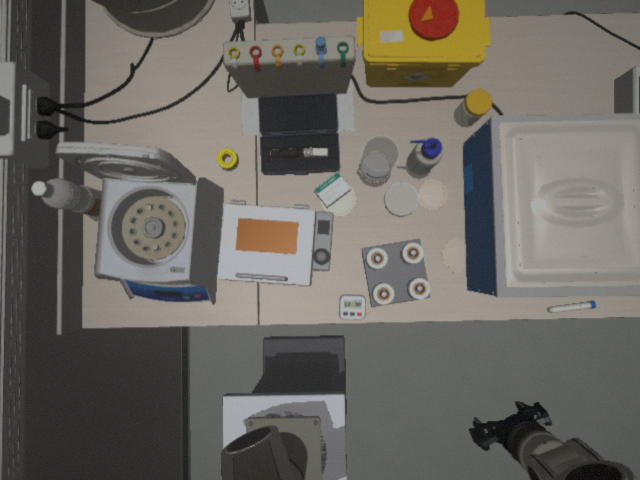

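View pics/scene0.png

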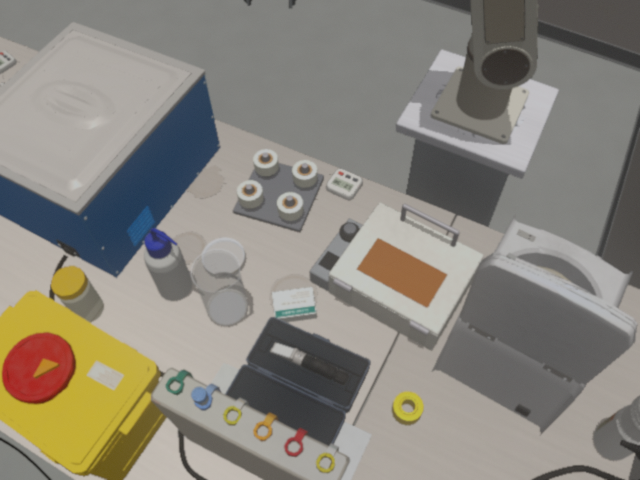

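The top view shows the UV box centred near (267,245), with its handle bar at (262,278) and the pod and button at (323,256). The rack has rolls at (377,258), (413,253), (383,293) and (419,288). Candidates for "roll" are those four white ones with brown cores, and the yellow ring at (227,159), which I reject. The timer is at (352,307), the carton at (335,190) and the petri dish near (402,199).

```bash
cat > h.py <<'E'
import numpy as np, cv2
from scipy.spatial.transform import Rotation as R
def ray(f,u,v):
    K=np.array([[f["fx"],0,f["cx"]],[0,f["fy"],f["cy"]],[0,0,1]])
    p=cv2.undistortPoints(np.array([[[u,v]]],float),K,np.array(f["distortion"]))[0,0]
    return R.from_rotvec(f["orientation"]).apply([p[0],p[1],1])
def w(f,u,v,z):
    d=ray(f,u,v);e=np.array(f["eye"]);return e+d*(z-e[2])/d[2]
def px(f,P):
    K=np.array([[f["fx"],0,f["cx"]],[0,f["fy"],f["cy"]],[0,0,1]])
    r=R.from_rotvec(f["orientation"]).inv()
    return cv2.projectPoints(r.apply(np.atleast_2d(P)-f["eye"]),np.zeros(3),np.zeros(3),K,np.array(f["distortion"]))[0][:,0]
def toolvec(s,target):
    return R.from_rotvec(s["ee_rot"]).inv().apply(np.array(target)-s["tool_pos"])*1000
E
python3 - <<'E'
import cv2
a=cv2.imread("pics/top0.png")[190:315,210:440];cv2.imwrite("pics/t1.png",cv2.resize(a,None,fx=3.45,fy=3.45,interpolation=2))
a=cv2.imread("pics/scene0.png")[140:350,225:495];cv2.imwrite("pics/s1.png",cv2.resize(a,None,fx=2.8,fy=2.8,interpolation=2))
E
```

```text
(no output)
```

View pics/t1.png

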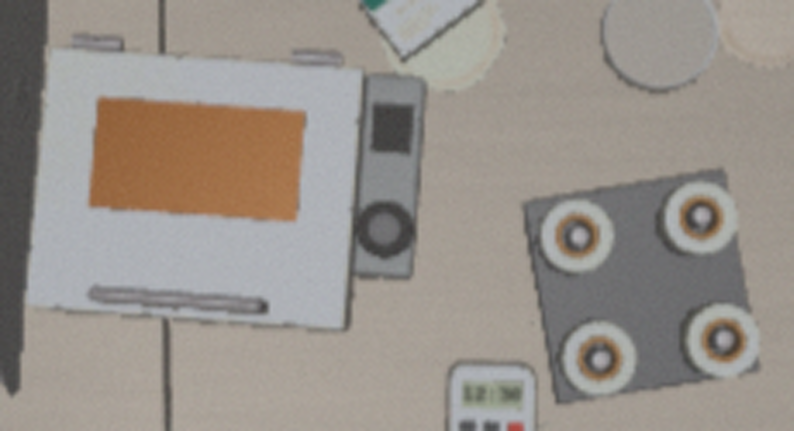

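View pics/s1.png

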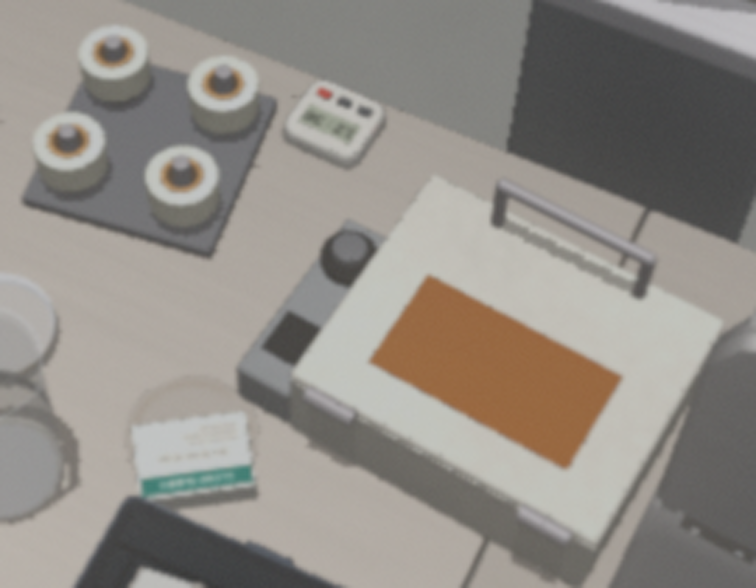

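Run:
```python
from rig import *
from h import *
f=grab_frame("top");g=grab_frame("scene")
T=lambda u,v,z:w(f,210+(u+.5)/3.45-.5,190+(v+.5)/3.45-.5,z)
S=lambda u,v,z:w(g,225+(u+.5)/2.8-.5,140+(v+.5)/2.8-.5,z)
np.set_printoptions(precision=4,suppress=True)
def show(n,a):print(n,np.array([p[:2] for p in a]).round(4).tolist())
tc=[(50,48),(362,70),(348,328),(28,303)]
c=[T(*p,.078) for p in tc];show("cov",c)
print("ctr",np.mean(c,0)); 
for i,j in((0,3),(1,2),(1,0),(2,3)):
    d=c[i]-c[j];print(np.linalg.norm(d),np.degrees(np.arctan2(d[1],d[0])))
c2=[S(*p,.078) for p in [(590,548),(298,372),(437,180),(722,325)]];show("covS",c2);print(np.mean(c2,0))
show("bar",[T(93,293,.124),T(266,306,.124)]);show("barS",[S(503,186,.124),S(651,255,.124)])
show("btn",[T(384,229,z) for z in(.05,.06)]+[S(349,250,z) for z in(.05,.06)])
# order roll0(+,+) roll1(+,-) roll2(-,+) roll3(-,-)
p=[T(*q,.07) for q in [(579,234),(703,215),(600,358),(724,340)]];show("post",p);print(np.mean(p,0))
p=[S(*q,.07) for q in [(181,163),(67,133),(223,73),(113,44)]];show("postS",p);print(np.mean(p,0))
show("timer/petri/carton",[w(f,352,307,.02),w(f,402,199,.016),w(f,335,190,.024)])
```

```text
cov [[0.6431, 0.1307], [0.6215, -0.0955], [0.4363, -0.0816], [0.459, 0.1482]]
ctr [0.54   0.0255 0.078 ]
0.18488991646546674 -5.412926961458119
0.18574402841102738 -4.2776001532051655
0.22724969988007762 -95.44258817469881
0.23093187596556627 -95.64497985757288
covS [[0.6499, 0.1286], [0.6206, -0.0924], [0.4355, -0.0752], [0.4569, 0.1476]]
[0.5407 0.0271 0.078 ]
bar [[0.466, 0.0917], [0.4546, -0.0277]]
barS [[0.4511, -0.0225], [0.4576, 0.0875]]
btn [[0.5069, -0.1082], [0.5068, -0.1084], [0.501, -0.1122], [0.507, -0.1096]]
post [[0.4999, -0.2492], [0.5115, -0.3388], [0.4107, -0.2617], [0.4217, -0.3507]]
[ 0.4609 -0.3001  0.07  ]
postS [[0.5007, -0.2486], [0.515, -0.3368], [0.4131, -0.2612], [0.4261, -0.3496]]
[ 0.4637 -0.2991  0.07  ]
timer/petri/carton [[0.3743, -0.1846], [0.652, -0.3229], [0.6788, -0.1479]]
```

All four rolls are present: white with brown cores, on posts. The only look-alike, the yellow ring at (227,159), stays untouched.

```bash
cat >> h.py <<'E'
BC=np.array([.540,.0262]);BY=np.radians(-5.2);RC=np.array([.462,-.2997]);RY=np.radians(7.6)
def fr(c,a,x,y):
    return c+np.array([np.cos(a)*x-np.sin(a)*y,np.sin(a)*x+np.cos(a)*y])
def yawy(s): 
    y=R.from_rotvec(s["ee_rot"]).as_matrix()[:,1];return np.degrees(np.arctan2(y[1],y[0]))
def go(s,target,yaw=None):
    t=toolvec(s,target);sp=0 if yaw is None else -((yaw-yawy(s)+90)%180-90)
    return t.round(1).tolist(),round(sp,1)
E
python3 - <<'E'
from rig import *
from h import *
s=observe();b=fr(BC,BY,-.082,0);print(b,yawy(s));print(go(s,[*b,.2],-5.2))
E
```

```text
[0.45833748 0.03363187] -70.01887077090623
([442.2, -374.6, 31.2], np.float64(-64.8))
```

send_rows:
  rows:
    - {"gripper":0,"tx":442,"ty":-375,"tz":20,"spin":-64.8}
    - {"gripper":0,"tx":442,"ty":-375,"tz":20,"spin":-64.8}
    - {"gripper":0,"tx":442,"ty":-375,"tz":20,"spin":-64.8}
    - {"gripper":0,"tx":442,"ty":-375,"tz":20,"spin":-64.8}
    - {"gripper":0,"tx":442,"ty":-375,"tz":20,"spin":-64.8}
    - {"gripper":0,"tx":442,"ty":-375,"tz":20,"spin":-64.8}
    - {"gripper":0,"tx":442,"ty":-375,"tz":20,"spin":-64.8}
    - {"gripper":0,"tx":442,"ty":-375,"tz":20,"spin":-64.8}
    - {"gripper":0,"tx":442,"ty":-375,"tz":20,"spin":-64.8}
    - {"gripper":0,"tx":442,"ty":-375,"tz":20,"spin":-64.8}
    - {"gripper":0,"tx":442,"ty":-375,"tz":20,"spin":-64.8}
    - {"gripper":0,"tx":442,"ty":-375,"tz":20,"spin":-64.8}
    - {"gripper":0,"tx":442,"ty":-375,"tz":20,"spin":-64.8}
    - {"gripper":0,"tx":442,"ty":-375,"tz":20,"spin":-64.8}
    - {"gripper":0,"tx":442,"ty":-375,"tz":20,"spin":-64.8}
    - {"gripper":0,"tx":442,"ty":-375,"tz":20,"spin":-64.8}
  force: 30

```text
time: 1.8
tool_pos: [0.4576, 0.0325, 0.2114]
ee_rot: [2.322, 2.116, -0.0]
contact_force: [-0.3, 0.6, 0.5]
width: 0.0857
grasp_force: 0.0
```

Run:
```python
from rig import *
from h import *
s=observe();b=fr(BC,BY,-.082,0);print(s["tool_pos"],s["contact_force"],s["q"]);print(yawy(s),go(s,[*b,.105],-5.2))
f=grab_frame("wrist");cv2.imwrite("pics/w1.png",f["img"][:,:,::-1]);print(f["eye"],px(f,[*b,.124]))
```

```text
[0.45758478 0.03247342 0.21143576] [-0.34196257  0.60340953  0.53647103] [ 7.09613791e-02  1.69561375e-01 -1.37264325e-01  1.26408311e+00
 -1.71046027e-04  1.73476269e+00]
-5.3287928362968335 ([1.2, 0.7, 106.4], np.float64(-0.1))
[0.46331336 0.09734459 0.35341413] [[321.47093961 235.77328699]]
```

View pics/w1.png

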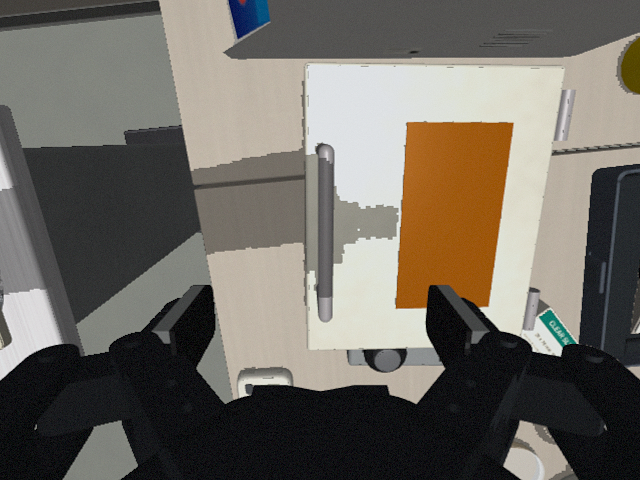

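send_rows:
  rows:
    - {"gripper":0,"tx":1,"ty":2,"tz":30,"spin":0}
    - {"gripper":0,"tx":1,"ty":2,"tz":65,"spin":0}
    - {"gripper":0,"tx":1,"ty":2,"tz":95,"spin":0}
    - {"gripper":0,"tx":1,"ty":2,"tz":106,"spin":0}
    - {"gripper":0,"tx":1,"ty":2,"tz":106,"spin":0}
    - {"gripper":0,"tx":1,"ty":2,"tz":106,"spin":0}
    - {"gripper":255,"tx":1,"ty":2,"tz":106,"spin":0}
    - {"gripper":255,"tx":1,"ty":2,"tz":106,"spin":0}
    - {"gripper":255,"tx":1,"ty":2,"tz":106,"spin":0}
    - {"gripper":255,"tx":1,"ty":2,"tz":106,"spin":0}
    - {"gripper":255,"tx":1,"ty":2,"tz":106,"spin":0}
    - {"gripper":255,"tx":1,"ty":2,"tz":106,"spin":0}
    - {"gripper":255,"tx":1,"ty":2,"tz":106,"spin":0}
    - {"gripper":255,"tx":1,"ty":2,"tz":106,"spin":0}
    - {"gripper":255,"tx":1,"ty":2,"tz":106,"spin":0}
    - {"gripper":255,"tx":1,"ty":2,"tz":106,"spin":0}
  force: 30

```text
time: 3.45
tool_pos: [0.4611, 0.0344, 0.1056]
ee_rot: [2.319, 2.117, 0.002]
contact_force: [5.4, -1.0, -1.1]
width: 0.0087
grasp_force: 29.2
```

Run:
```python
from rig import *
from h import *
s=observe();print(s["tool_pos"],s["contact_force"],s["width"],s["grasp_force"],yawy(s))
# arc in tool y (= box x) and tz from current
for n,(a,b) in enumerate(((0,.8),(.8,1.56))):
  out=[]
  for k in range(1,21):
    t=a+(b-a)*k/20
    P=lambda t:np.array([-184*np.cos(t+.2753),184*np.sin(t+.2753)])
    d=P(t)-P(a);out.append([int(round(d[0])),int(round(-d[1]))])
  print(out)
```

```text
[0.46112593 0.03440377 0.10560181] [ 5.42318636 -0.98200179 -1.07899448] 0.008715290763735666 29.223831295967102 -5.220178312339407
[[2, -7], [5, -14], [7, -21], [10, -28], [13, -34], [17, -41], [21, -47], [25, -53], [29, -59], [33, -65], [38, -71], [43, -76], [48, -81], [54, -86], [59, -91], [65, -96], [71, -100], [77, -104], [83, -108], [90, -112]]
[[6, -3], [13, -6], [19, -9], [26, -11], [32, -14], [39, -16], [46, -17], [52, -19], [59, -20], [66, -21], [73, -22], [80, -22], [87, -22], [94, -22], [101, -22], [108, -21], [115, -20], [122, -19], [129, -17], [136, -16]]
```

send_rows:
  rows:
    - {"gripper":255,"tx":0,"ty":3,"tz":-7,"spin":0}
    - {"gripper":255,"tx":0,"ty":6,"tz":-14,"spin":0}
    - {"gripper":255,"tx":0,"ty":8,"tz":-21,"spin":0}
    - {"gripper":255,"tx":0,"ty":11,"tz":-28,"spin":0}
    - {"gripper":255,"tx":0,"ty":14,"tz":-34,"spin":0}
    - {"gripper":255,"tx":0,"ty":18,"tz":-41,"spin":0}
    - {"gripper":255,"tx":0,"ty":22,"tz":-47,"spin":0}
    - {"gripper":255,"tx":0,"ty":26,"tz":-53,"spin":0}
    - {"gripper":255,"tx":0,"ty":30,"tz":-59,"spin":0}
    - {"gripper":255,"tx":0,"ty":34,"tz":-65,"spin":0}
    - {"gripper":255,"tx":0,"ty":39,"tz":-71,"spin":0}
    - {"gripper":255,"tx":0,"ty":44,"tz":-76,"spin":0}
    - {"gripper":255,"tx":0,"ty":49,"tz":-81,"spin":0}
    - {"gripper":255,"tx":0,"ty":55,"tz":-86,"spin":0}
    - {"gripper":255,"tx":0,"ty":60,"tz":-91,"spin":0}
    - {"gripper":255,"tx":0,"ty":66,"tz":-96,"spin":0}
    - {"gripper":255,"tx":0,"ty":72,"tz":-100,"spin":0}
    - {"gripper":255,"tx":0,"ty":78,"tz":-104,"spin":0}
    - {"gripper":255,"tx":0,"ty":84,"tz":-108,"spin":0}
    - {"gripper":255,"tx":0,"ty":91,"tz":-112,"spin":0}
  force: 30

```text
time: 5.45
tool_pos: [0.5494, 0.026, 0.214]
ee_rot: [-2.317, -2.115, 0.008]
contact_force: [6.3, 0.1, -22.2]
width: 0.0084
grasp_force: 28.9
```

send_rows:
  rows:
    - {"gripper":255,"tx":0,"ty":7,"tz":-2,"spin":0}
    - {"gripper":255,"tx":0,"ty":14,"tz":-4,"spin":0}
    - {"gripper":255,"tx":0,"ty":20,"tz":-7,"spin":0}
    - {"gripper":255,"tx":0,"ty":27,"tz":-9,"spin":0}
    - {"gripper":255,"tx":0,"ty":33,"tz":-12,"spin":0}
    - {"gripper":255,"tx":0,"ty":40,"tz":-14,"spin":0}
    - {"gripper":255,"tx":0,"ty":47,"tz":-15,"spin":0}
    - {"gripper":255,"tx":0,"ty":53,"tz":-17,"spin":0}
    - {"gripper":255,"tx":0,"ty":60,"tz":-18,"spin":0}
    - {"gripper":255,"tx":0,"ty":67,"tz":-19,"spin":0}
    - {"gripper":255,"tx":0,"ty":74,"tz":-20,"spin":0}
    - {"gripper":255,"tx":0,"ty":81,"tz":-20,"spin":0}
  force: 30

```text
time: 6.65
tool_pos: [0.6316, 0.0183, 0.2373]
ee_rot: [-2.32, -2.118, 0.002]
contact_force: [-5.6, -3.4, -12.0]
width: 0.0088
grasp_force: 29.4
```

send_rows:
  rows:
    - {"gripper":255,"tx":0,"ty":7,"tz":1,"spin":0}
    - {"gripper":255,"tx":0,"ty":14,"tz":1,"spin":0}
    - {"gripper":255,"tx":0,"ty":21,"tz":2,"spin":0}
    - {"gripper":255,"tx":0,"ty":28,"tz":3,"spin":0}
    - {"gripper":255,"tx":0,"ty":34,"tz":4,"spin":0}
    - {"gripper":255,"tx":0,"ty":41,"tz":5,"spin":0}
    - {"gripper":255,"tx":0,"ty":47,"tz":6,"spin":0}
    - {"gripper":255,"tx":0,"ty":52,"tz":8,"spin":0}
    - {"gripper":255,"tx":0,"ty":55,"tz":9,"spin":0}
    - {"gripper":255,"tx":0,"ty":58,"tz":10,"spin":0}
    - {"gripper":255,"tx":0,"ty":58,"tz":10,"spin":0}
    - {"gripper":255,"tx":0,"ty":58,"tz":10,"spin":0}
  force: 30

```text
time: 7.85
tool_pos: [0.6898, 0.0128, 0.2304]
ee_rot: [2.319, 2.115, 0.003]
contact_force: [-7.3, -3.8, -2.8]
width: 0.0086
grasp_force: 29.3
```

Run:
```python
from rig import *
from h import *
s=observe();print(s["tool_pos"],s["contact_force"],s["q"])
h=fr(BC+[.0015,0],BY,.095,0);d=s["tool_pos"]-[*h,.074-.019]
x=d[0]*np.cos(BY)+d[1]*np.sin(BY);print(x,d[2],np.hypot(x,d[2]),np.pi-.2753-np.arctan2(d[2],x))
```

```text
[0.68984492 0.01278842 0.23037021] [-7.25697567 -3.8356826  -2.82685764] [ 1.89473621e-02  6.46296447e-01  6.27792401e-01  1.54883456e+00
 -9.35221193e-04  1.68131979e+00]
0.053949916880288405 0.17537020856023885 0.18348107145384698 1.5939423996926818
```

send_rows:
  rows:
    - {"gripper":170,"tx":0,"ty":0,"tz":0,"spin":0}
    - {"gripper":170,"tx":0,"ty":0,"tz":0,"spin":0}
    - {"gripper":170,"tx":0,"ty":0,"tz":0,"spin":0}
    - {"gripper":170,"tx":0,"ty":0,"tz":0,"spin":0}
    - {"gripper":170,"tx":0,"ty":0,"tz":-10,"spin":0}
    - {"gripper":170,"tx":0,"ty":0,"tz":-25,"spin":0}
    - {"gripper":170,"tx":0,"ty":0,"tz":-45,"spin":0}
    - {"gripper":170,"tx":0,"ty":0,"tz":-65,"spin":0}
    - {"gripper":170,"tx":0,"ty":0,"tz":-75,"spin":0}
    - {"gripper":170,"tx":0,"ty":0,"tz":-75,"spin":0}
  force: 30

```text
time: 8.85
tool_pos: [0.6903, 0.0137, 0.3054]
ee_rot: [2.317, 2.116, 0.007]
contact_force: [-0.2, 0.1, -0.4]
width: 0.0287
grasp_force: 0.0
```

Run:
```python
from rig import *
from h import *
s=observe();print(s["tool_pos"],s["contact_force"],s["width"],yawy(s))
f=grab_frame("top");im=f["img"][:,:,::-1];cv2.imwrite("pics/top2.png",cv2.resize(im[170:330,200:460],None,fx=3,fy=3,interpolation=2))
# post tops for all 4 and stance: above roll3, grip yaw rack
for x,y in((45,45),(45,-45),(-45,45),(-45,-45)):
    p=fr(RC,RY,x/1e3,y/1e3);print(p)
```

```text
[0.69028534 0.01367413 0.30539953] [-0.1911745   0.10421174 -0.38664066] 0.02865670751532919 -5.206974018074566
[ 0.50065316 -0.24914376]
[ 0.51255624 -0.33835316]
[ 0.41144376 -0.26104684]
[ 0.42334684 -0.35025624]
```

View pics/top2.png

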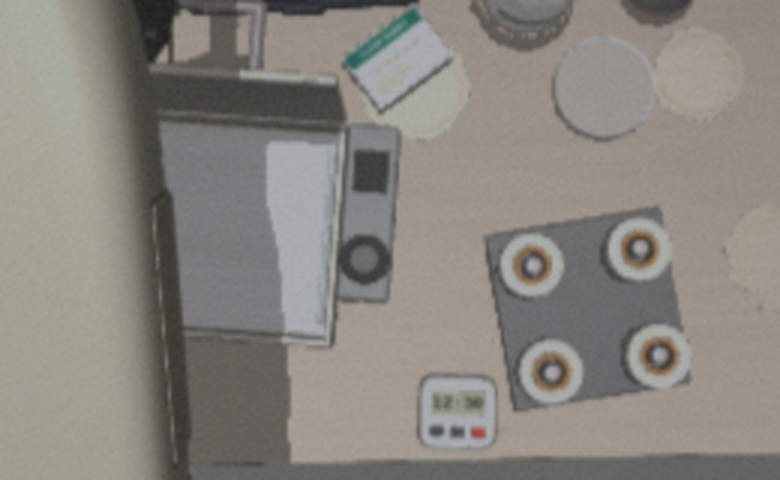

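The cover stands upright, with its bar at (258,40) in the crop. All four rolls are still on their posts at (531,266), (638,249), (550,372) and (658,355).

```bash
cat >> h.py <<'E'
ROLL={0:(.045,.045),1:(.045,-.045),2:(-.045,.045),3:(-.045,-.045)}
SLOT={0:(.035,-.050),1:(.035,.050),2:(-.035,-.050),3:(-.035,.050)}
def chain(steps):
    "steps: list of (x,y,z,yaw); prints tool move for each from the previous commanded pose"
    from rig import observe
    s=dict(observe())
    for p in steps:
        t,sp=go(s,p[:3],p[3]);print(t,sp)
        s["ee_rot"]=(R.from_rotvec(s["ee_rot"])*R.from_euler("z",sp,degrees=True)).as_rotvec();s["tool_pos"]=np.array(p[:3])
E
python3 - <<'E'
from h import *
p=fr(RC,RY,*ROLL[1]);chain([(*p,.15,52.6)])
E
```

```text
[-366.6, -145.1, 153.2] -57.8
```

send_rows:
  rows:
    - {"gripper":0,"tx":-367,"ty":-145,"tz":0,"spin":-57.8}
    - {"gripper":0,"tx":-367,"ty":-145,"tz":0,"spin":-57.8}
    - {"gripper":0,"tx":-367,"ty":-145,"tz":0,"spin":-57.8}
    - {"gripper":0,"tx":-367,"ty":-145,"tz":0,"spin":-57.8}
    - {"gripper":0,"tx":-367,"ty":-145,"tz":0,"spin":-57.8}
    - {"gripper":0,"tx":-367,"ty":-145,"tz":0,"spin":-57.8}
    - {"gripper":0,"tx":-367,"ty":-145,"tz":0,"spin":-57.8}
    - {"gripper":0,"tx":-367,"ty":-145,"tz":130,"spin":-57.8}
    - {"gripper":0,"tx":-367,"ty":-145,"tz":130,"spin":-57.8}
    - {"gripper":0,"tx":-367,"ty":-145,"tz":130,"spin":-57.8}
    - {"gripper":0,"tx":-367,"ty":-145,"tz":130,"spin":-57.8}
    - {"gripper":0,"tx":-367,"ty":-145,"tz":130,"spin":-57.8}
    - {"gripper":0,"tx":-367,"ty":-145,"tz":130,"spin":-57.8}
    - {"gripper":0,"tx":-367,"ty":-145,"tz":130,"spin":-57.8}
  force: 30

```text
time: 10.3
tool_pos: [0.5136, -0.3389, 0.1753]
ee_rot: [1.004, 2.971, -0.002]
contact_force: [0.3, -0.5, 0.2]
width: 0.0855
grasp_force: 0.0
```

Run:
```python
from rig import *
from h import *
s=observe();print(s["tool_pos"],yawy(s))
f=grab_frame("wrist");cv2.imwrite("pics/w2.png",f["img"][:,:,::-1])
for k in ROLL: print(k,px(f,[*fr(RC,RY,*ROLL[k]),.07]))
chain([(*fr(RC,RY,*ROLL[1]),.029,52.6)])
```

```text
[ 0.51355258 -0.33886436  0.17529854] 52.66841665935071
0 [[414.29067432 138.00802873]]
1 [[320.15367601 228.88705528]]
2 [[320.35229376  33.15309319]]
3 [[226.13042178 137.81983605]]
[1.6, -0.2, 146.0] 0.1
```

View pics/w2.png

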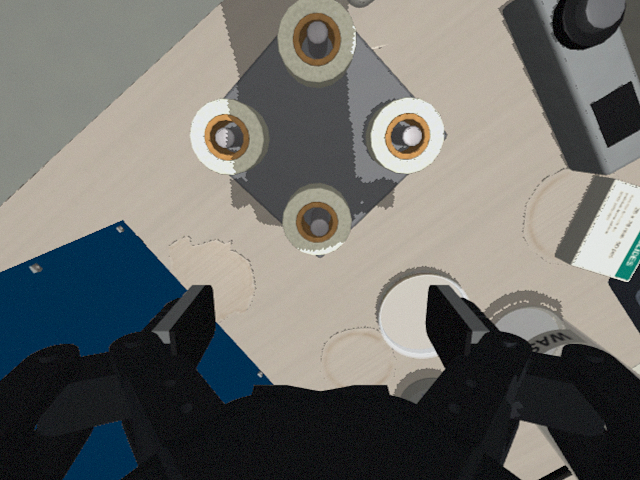

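Rolls 0–3 sit concentric on their posts at (412,135), (319,226), (317,33) and (226,136), within 3 px of prediction. I'll grasp roll1.

send_rows:
  rows:
    - {"gripper":0,"tx":1,"ty":0,"tz":40,"spin":0}
    - {"gripper":0,"tx":1,"ty":0,"tz":80,"spin":0}
    - {"gripper":0,"tx":1,"ty":0,"tz":115,"spin":0}
    - {"gripper":0,"tx":1,"ty":0,"tz":138,"spin":0}
    - {"gripper":0,"tx":1,"ty":0,"tz":146,"spin":0}
    - {"gripper":0,"tx":1,"ty":0,"tz":146,"spin":0}
    - {"gripper":255,"tx":1,"ty":0,"tz":146,"spin":0}
    - {"gripper":255,"tx":1,"ty":0,"tz":146,"spin":0}
    - {"gripper":255,"tx":1,"ty":0,"tz":146,"spin":0}
    - {"gripper":255,"tx":1,"ty":0,"tz":146,"spin":0}
    - {"gripper":255,"tx":1,"ty":0,"tz":146,"spin":0}
    - {"gripper":255,"tx":1,"ty":0,"tz":146,"spin":0}
    - {"gripper":255,"tx":1,"ty":0,"tz":130,"spin":0}
    - {"gripper":255,"tx":1,"ty":0,"tz":105,"spin":0}
    - {"gripper":255,"tx":1,"ty":0,"tz":75,"spin":0}
    - {"gripper":255,"tx":1,"ty":0,"tz":40,"spin":0}
    - {"gripper":255,"tx":1,"ty":0,"tz":0,"spin":0}
    - {"gripper":255,"tx":1,"ty":0,"tz":-10,"spin":0}
    - {"gripper":255,"tx":1,"ty":0,"tz":-10,"spin":0}
  force: 40

```text
time: 12.25
tool_pos: [0.512, -0.3391, 0.1852]
ee_rot: [1.006, 2.97, -0.002]
contact_force: [-0.4, -0.4, 0.1]
width: 0.0525
grasp_force: 41.9
```

Run:
```python
from rig import *
from h import *
s=observe();print(s["tool_pos"],s["width"],s["grasp_force"],s["contact_force"])
b=fr(BC+[.0015,0],BY,*SLOT[1]);print(b);chain([(*b,.16,84.8),(*b,.0145,84.8)])
f=grab_frame("wrist");cv2.imwrite("pics/w3.png",f["img"][:,:,::-1])
```

```text
[ 0.51199513 -0.33909596  0.18521265] 0.05247329913128867 41.91113395616412 [-0.38636129 -0.40108924  0.10106177]
[0.58088758 0.07282208]
[195.7, 369.0, 24.2] -32.2
[0.8, 0.4, 145.5] -0.0
```

View pics/w3.png

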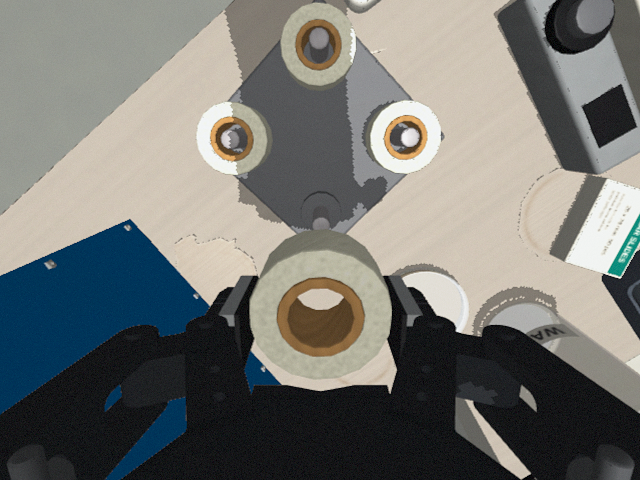

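Roll1 is held at (320,310) between the pads; the other three are still on their posts.

send_rows:
  rows:
    - {"gripper":255,"tx":196,"ty":369,"tz":20,"spin":-32.2}
    - {"gripper":255,"tx":196,"ty":369,"tz":20,"spin":-32.2}
    - {"gripper":255,"tx":196,"ty":369,"tz":20,"spin":-32.2}
    - {"gripper":255,"tx":196,"ty":369,"tz":20,"spin":-32.2}
    - {"gripper":255,"tx":196,"ty":369,"tz":20,"spin":-32.2}
    - {"gripper":255,"tx":196,"ty":369,"tz":20,"spin":-32.2}
    - {"gripper":255,"tx":196,"ty":369,"tz":20,"spin":-32.2}
    - {"gripper":255,"tx":196,"ty":369,"tz":20,"spin":-32.2}
    - {"gripper":255,"tx":196,"ty":369,"tz":20,"spin":-32.2}
    - {"gripper":255,"tx":196,"ty":369,"tz":20,"spin":-32.2}
    - {"gripper":255,"tx":196,"ty":369,"tz":20,"spin":-32.2}
    - {"gripper":255,"tx":196,"ty":369,"tz":20,"spin":-32.2}
  force: 40

```text
time: 13.5
tool_pos: [0.5784, 0.0727, 0.1611]
ee_rot: [-0.145, -3.136, 0.001]
contact_force: [-0.1, -0.2, -0.2]
width: 0.0525
grasp_force: 42.0
```

Run:
```python
from rig import *
from h import *
s=observe();print(s["tool_pos"],s["width"],s["grasp_force"],yawy(s))
b=fr(BC+[.0015,0],BY,*SLOT[1]);chain([(*b,.0145,84.8)])
f=grab_frame("wrist");cv2.imwrite("pics/w4.png",f["img"][:,:,::-1])
```

```text
[0.57835569 0.07273388 0.16108999] 0.05248376084907458 42.01529961079359 84.70439194079833
[-2.9, 0.5, 146.6] -0.1
```

View pics/w4.png

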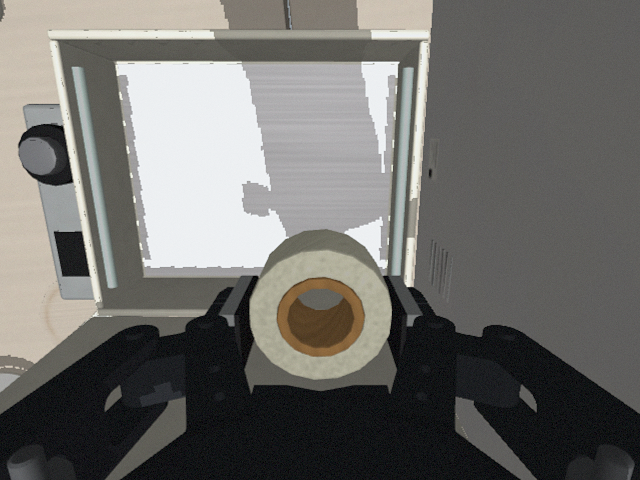

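The box floor is clear, but UV tubes run along both side walls at (90,180) and (405,170). I'll shift the slots inward to y = ±42 mm.

send_rows:
  rows:
    - {"gripper":255,"tx":-2,"ty":-8,"tz":40,"spin":0}
    - {"gripper":255,"tx":-2,"ty":-8,"tz":80,"spin":0}
    - {"gripper":255,"tx":-2,"ty":-8,"tz":110,"spin":0}
    - {"gripper":255,"tx":-2,"ty":-8,"tz":130,"spin":0}
    - {"gripper":255,"tx":-2,"ty":-8,"tz":141,"spin":0}
    - {"gripper":255,"tx":-2,"ty":-8,"tz":146,"spin":0}
    - {"gripper":255,"tx":-2,"ty":-8,"tz":147,"spin":0}
    - {"gripper":255,"tx":-2,"ty":-8,"tz":147,"spin":0}
  force: 40

```text
time: 14.35
tool_pos: [0.5815, 0.0656, 0.0164]
ee_rot: [0.144, 3.136, 0.001]
contact_force: [0.1, -0.1, -0.3]
width: 0.0524
grasp_force: 42.0
```

send_rows:
  rows:
    - {"gripper":255,"tx":0,"ty":0,"tz":3,"spin":0}
    - {"gripper":255,"tx":0,"ty":0,"tz":3,"spin":0}
    - {"gripper":70,"tx":0,"ty":0,"tz":3,"spin":0}
    - {"gripper":70,"tx":0,"ty":0,"tz":3,"spin":0}
    - {"gripper":70,"tx":0,"ty":0,"tz":3,"spin":0}
    - {"gripper":70,"tx":0,"ty":0,"tz":3,"spin":0}
    - {"gripper":70,"tx":0,"ty":0,"tz":-7,"spin":0}
    - {"gripper":70,"tx":0,"ty":0,"tz":-25,"spin":0}
    - {"gripper":70,"tx":0,"ty":0,"tz":-55,"spin":0}
    - {"gripper":70,"tx":0,"ty":0,"tz":-95,"spin":0}
    - {"gripper":0,"tx":0,"ty":0,"tz":-140,"spin":0}
    - {"gripper":0,"tx":0,"ty":0,"tz":-140,"spin":0}
    - {"gripper":0,"tx":0,"ty":0,"tz":-140,"spin":0}
  force: 40

```text
time: 15.65
tool_pos: [0.5817, 0.066, 0.1578]
ee_rot: [0.143, 3.134, 0.001]
contact_force: [0.6, -0.4, -1.1]
width: 0.0852
grasp_force: 0.0
```

```bash
sed -i 's/^SLOT.*/SLOT={0:(.035,-.042),1:(.035,.042),2:(-.035,-.042),3:(-.035,.042)}/; s/BC=np.array(\[.540,/BC=np.array([.5415,/' h.py
python3 - <<'E'
from rig import *
from h import *
s=observe();print(s["tool_pos"],s["width"],s["grasp_force"],yawy(s))
f=grab_frame("wrist");cv2.imwrite("pics/w5.png",cv2.resize(f["img"][:,:,::-1],None,fx=.6,fy=.6))
p=fr(RC,RY,*ROLL[0]);chain([(*p,.15,52.6),(*p,.029,52.6)])
print(px(f,[*fr(BC,BY,*SLOT[1]),.039])*.6)
E
```

```text
[0.58171923 0.06597334 0.1577958 ] 0.085185576154289 0.0 84.78861080029492
[50.9, -320.9, 5.8] 32.2
[0.1, -0.1, 121.0] -0.0
[[191.15902637 134.50610587]]
```

View pics/w5.png

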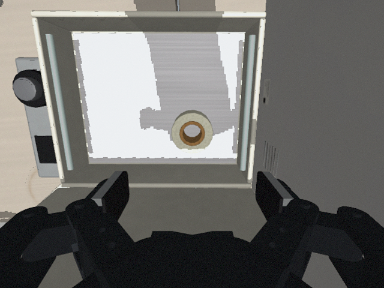

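Roll1 lies flat on the floor at (192,131), where it was predicted to land. Next is roll0.

send_rows:
  rows:
    - {"gripper":0,"tx":51,"ty":-321,"tz":-15,"spin":32.2}
    - {"gripper":0,"tx":51,"ty":-321,"tz":-15,"spin":32.2}
    - {"gripper":0,"tx":51,"ty":-321,"tz":-15,"spin":32.2}
    - {"gripper":0,"tx":51,"ty":-321,"tz":-15,"spin":32.2}
    - {"gripper":0,"tx":51,"ty":-321,"tz":-15,"spin":32.2}
    - {"gripper":0,"tx":51,"ty":-321,"tz":-15,"spin":32.2}
    - {"gripper":0,"tx":51,"ty":-321,"tz":-15,"spin":32.2}
    - {"gripper":0,"tx":51,"ty":-321,"tz":-15,"spin":32.2}
    - {"gripper":0,"tx":51,"ty":-321,"tz":-15,"spin":32.2}
    - {"gripper":0,"tx":51,"ty":-321,"tz":-15,"spin":32.2}
    - {"gripper":0,"tx":51,"ty":-321,"tz":-15,"spin":32.2}
  force: 40

```text
time: 16.8
tool_pos: [0.5006, -0.2477, 0.1697]
ee_rot: [-1.004, -2.976, -0.001]
contact_force: [0.2, -0.0, -0.4]
width: 0.0856
grasp_force: 0.0
```

```bash
cat >> h.py <<'E'
def cores(f,zt,lo=60,area=120):
    "centres (world, top face at zt) of brown cores seen"
    im=f["img"].astype(int);m=((im[:,:,0]-im[:,:,2]>55)&(im[:,:,0]>lo)).astype(np.uint8)
    m=cv2.morphologyEx(m,cv2.MORPH_CLOSE,np.ones((5,5)))
    n,l,st,c=cv2.connectedComponentsWithStats(m);out=[]
    for i in range(1,n):
        if st[i,4]>area:
            x,y,ww,hh=st[i,:4];u,v=x+ww/2-.5,y+hh/2-.5
            out.append((round(u),round(v),int(ww),int(hh),w(f,u,v,zt)[:2].round(4).tolist()))
    return out
E
python3 - <<'E'
from rig import *
from h import *
s=observe();print(s["tool_pos"],s["width"],yawy(s))
f=grab_frame("wrist")
for k in ROLL:print(k,fr(RC,RY,*ROLL[k]).round(4),px(f,[*fr(RC,RY,*ROLL[k]),.0555]))
for c in cores(f,.0555):print(c)
p=fr(RC,RY,*ROLL[0]);chain([(*p,.029,52.6)])
E
```

```text
[ 0.50064126 -0.2476917   0.16973885] 0.08559317995462315 52.708565305386024
0 [ 0.5007 -0.2491] [[318.94370683 229.40949204]]
1 [ 0.5126 -0.3384] [[239.02748543 306.60453307]]
2 [ 0.4114 -0.261 ] [[228.61662876 141.74009273]]
3 [ 0.4233 -0.3503] [[149.30897273 229.15431038]]
(252, 33, 16, 17, [0.3689, -0.2032])
(225, 140, 45, 46, [0.4093, -0.2625])
(318, 227, 42, 41, [0.4985, -0.2489])
(145, 228, 43, 41, [0.4207, -0.3522])
[-0.8, -1.2, 141.0] 0.1
```

send_rows:
  rows:
    - {"gripper":0,"tx":0,"ty":-2,"tz":40,"spin":0}
    - {"gripper":0,"tx":0,"ty":-2,"tz":80,"spin":0}
    - {"gripper":0,"tx":0,"ty":-2,"tz":115,"spin":0}
    - {"gripper":0,"tx":0,"ty":-2,"tz":133,"spin":0}
    - {"gripper":0,"tx":0,"ty":-2,"tz":141,"spin":0}
    - {"gripper":0,"tx":0,"ty":-2,"tz":141,"spin":0}
    - {"gripper":255,"tx":0,"ty":-2,"tz":141,"spin":0}
    - {"gripper":255,"tx":0,"ty":-2,"tz":141,"spin":0}
    - {"gripper":255,"tx":0,"ty":-2,"tz":141,"spin":0}
    - {"gripper":255,"tx":0,"ty":-2,"tz":141,"spin":0}
    - {"gripper":255,"tx":0,"ty":-2,"tz":141,"spin":0}
    - {"gripper":255,"tx":0,"ty":-2,"tz":141,"spin":0}
    - {"gripper":255,"tx":0,"ty":-2,"tz":125,"spin":0}
    - {"gripper":255,"tx":0,"ty":-2,"tz":100,"spin":0}
    - {"gripper":255,"tx":0,"ty":-2,"tz":70,"spin":0}
    - {"gripper":255,"tx":0,"ty":-2,"tz":35,"spin":0}
    - {"gripper":255,"tx":0,"ty":-2,"tz":0,"spin":0}
    - {"gripper":255,"tx":0,"ty":-2,"tz":0,"spin":0}
  force: 40

```text
time: 18.65
tool_pos: [0.5024, -0.2525, 0.1765]
ee_rot: [1.004, 2.965, -0.003]
contact_force: [1.5, -0.5, 0.6]
width: 0.052
grasp_force: 42.0
```

Run:
```python
from rig import *
from h import *
s=observe();print(s["tool_pos"],s["width"],s["grasp_force"])
b=fr(BC,BY,*SLOT[0]);chain([(*b,.16,84.8),(*b,.0145,84.8)])
```

```text
[ 0.50244167 -0.25250074  0.17649624] 0.05197927284363929 42.041643764823675
[86.5, 228.2, 16.0] -32.2
[1.5, 0.6, 145.5] -0.0
```

send_rows:
  rows:
    - {"gripper":255,"tx":87,"ty":226,"tz":12,"spin":-32.2}
    - {"gripper":255,"tx":87,"ty":226,"tz":12,"spin":-32.2}
    - {"gripper":255,"tx":87,"ty":226,"tz":12,"spin":-32.2}
    - {"gripper":255,"tx":87,"ty":226,"tz":12,"spin":-32.2}
    - {"gripper":255,"tx":87,"ty":226,"tz":12,"spin":-32.2}
    - {"gripper":255,"tx":87,"ty":226,"tz":12,"spin":-32.2}
    - {"gripper":255,"tx":87,"ty":226,"tz":12,"spin":-32.2}
    - {"gripper":255,"tx":87,"ty":226,"tz":12,"spin":-32.2}
    - {"gripper":255,"tx":87,"ty":226,"tz":12,"spin":-32.2}
  force: 40

```text
time: 19.55
tool_pos: [0.5671, -0.0199, 0.1582]
ee_rot: [-0.147, -3.138, 0.0]
contact_force: [0.0, -0.5, -1.0]
width: 0.0522
grasp_force: 42.2
```

Run:
```python
from rig import *
from h import *
s=observe();print(s["tool_pos"],s["width"],s["grasp_force"],yawy(s))
b=fr(BC,BY,*SLOT[0]);chain([(*b,.0135,84.8)])
f=grab_frame("wrist");print(cores(f,.16))
```

```text
[ 0.56712714 -0.01991848  0.15823651] 0.052174324993292866 42.16004753485322 84.65278018127378
[-5.3, 1.7, 144.7] -0.1
[(432, 231, 42, 41, [0.543, 0.0285]), (320, 310, 86, 78, [0.5745, -0.0207])]
```

send_rows:
  rows:
    - {"gripper":255,"tx":-5,"ty":2,"tz":40,"spin":0}
    - {"gripper":255,"tx":-5,"ty":2,"tz":80,"spin":0}
    - {"gripper":255,"tx":-5,"ty":2,"tz":110,"spin":0}
    - {"gripper":255,"tx":-5,"ty":2,"tz":130,"spin":0}
    - {"gripper":255,"tx":-5,"ty":2,"tz":140,"spin":0}
    - {"gripper":255,"tx":-5,"ty":2,"tz":145,"spin":0}
    - {"gripper":255,"tx":-5,"ty":2,"tz":145,"spin":0}
    - {"gripper":255,"tx":-5,"ty":2,"tz":145,"spin":0}
    - {"gripper":70,"tx":-5,"ty":2,"tz":145,"spin":0}
    - {"gripper":70,"tx":-5,"ty":2,"tz":145,"spin":0}
    - {"gripper":70,"tx":-5,"ty":2,"tz":145,"spin":0}
    - {"gripper":70,"tx":-5,"ty":2,"tz":145,"spin":0}
    - {"gripper":70,"tx":-5,"ty":2,"tz":135,"spin":0}
    - {"gripper":70,"tx":-5,"ty":2,"tz":115,"spin":0}
    - {"gripper":70,"tx":-5,"ty":2,"tz":80,"spin":0}
    - {"gripper":70,"tx":-5,"ty":2,"tz":40,"spin":0}
    - {"gripper":0,"tx":-5,"ty":2,"tz":0,"spin":0}
    - {"gripper":0,"tx":-5,"ty":2,"tz":0,"spin":0}
  force: 40

```text
time: 21.4
tool_pos: [0.577, -0.017, 0.1659]
ee_rot: [0.142, 3.125, 0.0]
contact_force: [-0.0, 0.7, 0.1]
width: 0.085
grasp_force: 0.0
```

Run:
```python
from rig import *
from h import *
s=observe();print(s["tool_pos"],s["width"],s["grasp_force"],yawy(s),s["contact_force"])
f=grab_frame("wrist");print(cores(f,.039));print([fr(BC,BY,*SLOT[k]) for k in(0,1)])
p=fr(RC,RY,*ROLL[2]);chain([(*p,.16,52.6)])
```

```text
[ 0.57697481 -0.01697336  0.16588977] 0.0849693171633508 0.0 84.79110490075648 [-0.02492776  0.69911874  0.070563  ]
[(318, 213, 41, 39, [0.5695, -0.018]), (426, 214, 41, 40, [0.5784, 0.0656])]
[array([ 0.57254939, -0.01879929]), array([0.58016252, 0.064855  ])]
[141.1, -258.0, 1.4] 32.2
```

send_rows:
  rows:
    - {"gripper":0,"tx":141,"ty":-258,"tz":-5,"spin":32.2}
    - {"gripper":0,"tx":141,"ty":-258,"tz":-5,"spin":32.2}
    - {"gripper":0,"tx":141,"ty":-258,"tz":-5,"spin":32.2}
    - {"gripper":0,"tx":141,"ty":-258,"tz":-5,"spin":32.2}
    - {"gripper":0,"tx":141,"ty":-258,"tz":-5,"spin":32.2}
    - {"gripper":0,"tx":141,"ty":-258,"tz":-5,"spin":32.2}
    - {"gripper":0,"tx":141,"ty":-258,"tz":-5,"spin":32.2}
    - {"gripper":0,"tx":141,"ty":-258,"tz":-5,"spin":32.2}
    - {"gripper":0,"tx":141,"ty":-258,"tz":-5,"spin":32.2}
    - {"gripper":0,"tx":141,"ty":-258,"tz":-5,"spin":32.2}
    - {"gripper":0,"tx":141,"ty":-258,"tz":-5,"spin":32.2}
  force: 40

```text
time: 22.55
tool_pos: [0.4095, -0.2599, 0.1631]
ee_rot: [-1.004, -2.977, -0.0]
contact_force: [0.1, 0.5, -0.1]
width: 0.0859
grasp_force: 0.0
```

Run:
```python
from rig import *
from h import *
s=observe();print(s["tool_pos"],s["width"],yawy(s))
f=grab_frame("wrist")
for k in (2,3):print(k,fr(RC,RY,*ROLL[k]).round(4),px(f,[*fr(RC,RY,*ROLL[k]),.0555]))
for c in cores(f,.0555):print(c)
p=fr(RC,RY,*ROLL[2]);chain([(*p,.029,52.6)])
```

```text
[ 0.4094666  -0.25988353  0.16310794] 0.0858615212635595 52.72731742655049
2 [ 0.4114 -0.261 ] [[320.872619   233.39209918]]
3 [ 0.4233 -0.3503] [[239.05807765 312.01734153]]
(338, 122, 17, 16, [0.3566, -0.2048])
(317, 232, 43, 41, [0.4089, -0.2627])
(234, 310, 41, 38, [0.42, -0.3525])
[-2.3, 0.4, 134.2] 0.1
```

send_rows:
  rows:
    - {"gripper":0,"tx":-2,"ty":-1,"tz":40,"spin":0}
    - {"gripper":0,"tx":-2,"ty":-1,"tz":80,"spin":0}
    - {"gripper":0,"tx":-2,"ty":-1,"tz":110,"spin":0}
    - {"gripper":0,"tx":-2,"ty":-1,"tz":127,"spin":0}
    - {"gripper":0,"tx":-2,"ty":-1,"tz":134,"spin":0}
    - {"gripper":0,"tx":-2,"ty":-1,"tz":134,"spin":0}
    - {"gripper":255,"tx":-2,"ty":-1,"tz":134,"spin":0}
    - {"gripper":255,"tx":-2,"ty":-1,"tz":134,"spin":0}
    - {"gripper":255,"tx":-2,"ty":-1,"tz":134,"spin":0}
    - {"gripper":255,"tx":-2,"ty":-1,"tz":134,"spin":0}
    - {"gripper":255,"tx":-2,"ty":-1,"tz":134,"spin":0}
    - {"gripper":255,"tx":-2,"ty":-1,"tz":134,"spin":0}
    - {"gripper":255,"tx":-2,"ty":-1,"tz":118,"spin":0}
    - {"gripper":255,"tx":-2,"ty":-1,"tz":93,"spin":0}
    - {"gripper":255,"tx":-2,"ty":-1,"tz":63,"spin":0}
    - {"gripper":255,"tx":-2,"ty":-1,"tz":28,"spin":0}
    - {"gripper":255,"tx":-2,"ty":-1,"tz":-5,"spin":0}
    - {"gripper":255,"tx":-2,"ty":-1,"tz":-5,"spin":0}
    - {"gripper":255,"tx":-2,"ty":-1,"tz":-5,"spin":0}
  force: 40

```text
time: 24.5
tool_pos: [0.4104, -0.2635, 0.1695]
ee_rot: [1.007, 2.973, -0.001]
contact_force: [-0.9, -0.5, -1.2]
width: 0.0533
grasp_force: 42.2
```

Run:
```python
from rig import *
from h import *
s=observe();print(s["tool_pos"],s["width"],s["grasp_force"])
b=fr(BC,BY,*SLOT[2]);chain([(*b,.16,84.8),(*b,.0145,84.8)])
```

```text
[ 0.41035392 -0.26346282  0.16952969] 0.05326773283425424 42.24470257759094
[79.1, 255.5, 9.3] -32.2
[0.4, 0.2, 145.5] -0.0
```

send_rows:
  rows:
    - {"gripper":255,"tx":79,"ty":255,"tz":5,"spin":-32.2}
    - {"gripper":255,"tx":79,"ty":255,"tz":5,"spin":-32.2}
    - {"gripper":255,"tx":79,"ty":255,"tz":5,"spin":-32.2}
    - {"gripper":255,"tx":79,"ty":255,"tz":5,"spin":-32.2}
    - {"gripper":255,"tx":79,"ty":255,"tz":5,"spin":-32.2}
    - {"gripper":255,"tx":79,"ty":255,"tz":5,"spin":-32.2}
    - {"gripper":255,"tx":79,"ty":255,"tz":5,"spin":-32.2}
    - {"gripper":255,"tx":79,"ty":255,"tz":5,"spin":-32.2}
    - {"gripper":255,"tx":79,"ty":255,"tz":5,"spin":-32.2}
    - {"gripper":255,"tx":79,"ty":255,"tz":5,"spin":-32.2}
  force: 40

```text
time: 25.5
tool_pos: [0.5014, -0.0138, 0.163]
ee_rot: [-0.146, -3.137, 0.0]
contact_force: [-0.2, -0.6, -0.7]
width: 0.053
grasp_force: 42.4
```

Run:
```python
from rig import *
from h import *
s=observe();print(s["tool_pos"],s["width"],s["grasp_force"],yawy(s))
b=fr(BC,BY,*SLOT[2]);chain([(*b,.0135,84.8)])
f=grab_frame("wrist");print(cores(f,.039))
```

```text
[ 0.50138771 -0.01377455  0.16302062] 0.05303282094471419 42.39211231470108 84.65595720382676
[-1.4, 1.5, 149.5] -0.1
[(51, 54, 19, 14, [0.363, -0.1869]), (320, 313, 85, 77, [0.5762, -0.0211]), (432, 302, 24, 27, [0.5749, 0.0714])]
```

send_rows:
  rows:
    - {"gripper":255,"tx":0,"ty":2,"tz":40,"spin":0}
    - {"gripper":255,"tx":0,"ty":2,"tz":80,"spin":0}
    - {"gripper":255,"tx":0,"ty":2,"tz":112,"spin":0}
    - {"gripper":255,"tx":0,"ty":2,"tz":134,"spin":0}
    - {"gripper":255,"tx":0,"ty":2,"tz":145,"spin":0}
    - {"gripper":255,"tx":0,"ty":2,"tz":149,"spin":0}
    - {"gripper":255,"tx":0,"ty":2,"tz":149,"spin":0}
    - {"gripper":255,"tx":0,"ty":2,"tz":149,"spin":0}
    - {"gripper":70,"tx":0,"ty":2,"tz":149,"spin":0}
    - {"gripper":70,"tx":0,"ty":2,"tz":149,"spin":0}
    - {"gripper":70,"tx":0,"ty":2,"tz":149,"spin":0}
    - {"gripper":70,"tx":0,"ty":2,"tz":149,"spin":0}
    - {"gripper":70,"tx":0,"ty":2,"tz":138,"spin":0}
    - {"gripper":70,"tx":0,"ty":2,"tz":118,"spin":0}
    - {"gripper":70,"tx":0,"ty":2,"tz":83,"spin":0}
    - {"gripper":70,"tx":0,"ty":2,"tz":43,"spin":0}
    - {"gripper":0,"tx":0,"ty":2,"tz":0,"spin":0}
    - {"gripper":0,"tx":0,"ty":2,"tz":0,"spin":0}
  force: 40

```text
time: 27.35
tool_pos: [0.5066, -0.0106, 0.1706]
ee_rot: [0.142, 3.125, 0.001]
contact_force: [0.3, -0.3, 0.4]
width: 0.0854
grasp_force: 0.0
```

Run:
```python
from rig import *
from h import *
s=observe();print(s["tool_pos"],s["width"],s["grasp_force"],yawy(s),s["contact_force"])
f=grab_frame("wrist");print(cores(f,.039));print([fr(BC,BY,*SLOT[k]) for k in(0,1,2)])
p=fr(RC,RY,*ROLL[3]);chain([(*p,.16,52.6)])
```

```text
[ 0.50655557 -0.01055071  0.17061343] 0.08541471362850984 0.0 84.79069516701487 [ 0.34494964 -0.33581067  0.37619344]
[(50, 44, 18, 13, [0.3629, -0.1871]), (631, 64, 17, 10, [0.4131, 0.2193]), (319, 214, 39, 39, [0.501, -0.011]), (318, 294, 38, 34, [0.5695, -0.0178]), (416, 294, 34, 34, [0.5779, 0.0639])]
[array([ 0.57254939, -0.01879929]), array([0.58016252, 0.064855  ]), array([ 0.50283748, -0.012455  ])]
[50.4, -345.8, 7.0] 32.2
```

send_rows:
  rows:
    - {"gripper":0,"tx":50,"ty":-346,"tz":0,"spin":32.2}
    - {"gripper":0,"tx":50,"ty":-346,"tz":0,"spin":32.2}
    - {"gripper":0,"tx":50,"ty":-346,"tz":0,"spin":32.2}
    - {"gripper":0,"tx":50,"ty":-346,"tz":0,"spin":32.2}
    - {"gripper":0,"tx":50,"ty":-346,"tz":0,"spin":32.2}
    - {"gripper":0,"tx":50,"ty":-346,"tz":0,"spin":32.2}
    - {"gripper":0,"tx":50,"ty":-346,"tz":0,"spin":32.2}
    - {"gripper":0,"tx":50,"ty":-346,"tz":0,"spin":32.2}
    - {"gripper":0,"tx":50,"ty":-346,"tz":0,"spin":32.2}
    - {"gripper":0,"tx":50,"ty":-346,"tz":0,"spin":32.2}
    - {"gripper":0,"tx":50,"ty":-346,"tz":0,"spin":32.2}
    - {"gripper":0,"tx":50,"ty":-346,"tz":0,"spin":32.2}
  force: 40

```text
time: 28.6
tool_pos: [0.4214, -0.3492, 0.1633]
ee_rot: [-1.004, -2.977, -0.0]
contact_force: [0.3, -1.0, 0.1]
width: 0.0854
grasp_force: 0.0
```

Run:
```python
from rig import *
from h import *
s=observe();print(s["tool_pos"],s["width"],yawy(s))
f=grab_frame("wrist")
for k in (3,):print(k,fr(RC,RY,*ROLL[k]).round(4),px(f,[*fr(RC,RY,*ROLL[k]),.0555]))
for c in cores(f,.0555):print(c)
p=fr(RC,RY,*ROLL[3]);chain([(*p,.029,52.6)])
```

```text
[ 0.42139883 -0.34915652  0.16333148] 0.08539638738717527 52.7177046073978
3 [ 0.4233 -0.3503] [[320.87987695 233.20800126]]
(426, 32, 18, 18, [0.3583, -0.2171])
(316, 232, 42, 42, [0.4199, -0.3526])
[-2.1, 0.4, 134.4] 0.1
```

send_rows:
  rows:
    - {"gripper":0,"tx":-2,"ty":-2,"tz":40,"spin":0}
    - {"gripper":0,"tx":-2,"ty":-2,"tz":80,"spin":0}
    - {"gripper":0,"tx":-2,"ty":-2,"tz":110,"spin":0}
    - {"gripper":0,"tx":-2,"ty":-2,"tz":127,"spin":0}
    - {"gripper":0,"tx":-2,"ty":-2,"tz":134,"spin":0}
    - {"gripper":0,"tx":-2,"ty":-2,"tz":134,"spin":0}
    - {"gripper":255,"tx":-2,"ty":-2,"tz":134,"spin":0}
    - {"gripper":255,"tx":-2,"ty":-2,"tz":134,"spin":0}
    - {"gripper":255,"tx":-2,"ty":-2,"tz":134,"spin":0}
    - {"gripper":255,"tx":-2,"ty":-2,"tz":134,"spin":0}
    - {"gripper":255,"tx":-2,"ty":-2,"tz":134,"spin":0}
    - {"gripper":255,"tx":-2,"ty":-2,"tz":134,"spin":0}
    - {"gripper":255,"tx":-2,"ty":-2,"tz":118,"spin":0}
    - {"gripper":255,"tx":-2,"ty":-2,"tz":93,"spin":0}
    - {"gripper":255,"tx":-2,"ty":-2,"tz":63,"spin":0}
    - {"gripper":255,"tx":-2,"ty":-2,"tz":28,"spin":0}
    - {"gripper":255,"tx":-2,"ty":-2,"tz":-5,"spin":0}
    - {"gripper":255,"tx":-2,"ty":-2,"tz":-5,"spin":0}
    - {"gripper":255,"tx":-2,"ty":-2,"tz":-5,"spin":0}
  force: 40

```text
time: 30.55
tool_pos: [0.4216, -0.3536, 0.1691]
ee_rot: [1.007, 2.974, -0.001]
contact_force: [0.0, 0.6, -0.8]
width: 0.0518
grasp_force: 41.9
```

Run:
```python
from rig import *
from h import *
s=observe();print(s["tool_pos"],s["width"],s["grasp_force"])
b=fr(BC,BY,*SLOT[3]);chain([(*b,.16,84.8),(*b,.0145,84.8)])
```

```text
[ 0.42156764 -0.35364439  0.16909643] 0.05179156703805697 41.948923981399275
[187.6, 391.4, 8.7] -32.2
[0.2, 0.2, 145.5] -0.0
```

send_rows:
  rows:
    - {"gripper":255,"tx":187,"ty":391,"tz":5,"spin":-32.2}
    - {"gripper":255,"tx":187,"ty":391,"tz":5,"spin":-32.2}
    - {"gripper":255,"tx":187,"ty":391,"tz":5,"spin":-32.2}
    - {"gripper":255,"tx":187,"ty":391,"tz":5,"spin":-32.2}
    - {"gripper":255,"tx":187,"ty":391,"tz":5,"spin":-32.2}
    - {"gripper":255,"tx":187,"ty":391,"tz":5,"spin":-32.2}
    - {"gripper":255,"tx":187,"ty":391,"tz":5,"spin":-32.2}
    - {"gripper":255,"tx":187,"ty":391,"tz":5,"spin":-32.2}
    - {"gripper":255,"tx":187,"ty":391,"tz":5,"spin":-32.2}
    - {"gripper":255,"tx":187,"ty":391,"tz":5,"spin":-32.2}
    - {"gripper":255,"tx":187,"ty":391,"tz":5,"spin":-32.2}
    - {"gripper":255,"tx":187,"ty":391,"tz":5,"spin":-32.2}
    - {"gripper":255,"tx":187,"ty":391,"tz":5,"spin":-32.2}
  force: 40

```text
time: 31.85
tool_pos: [0.5097, 0.0695, 0.1628]
ee_rot: [-0.146, -3.137, 0.001]
contact_force: [0.3, -0.2, -0.5]
width: 0.0517
grasp_force: 42.2
```

Run:
```python
from rig import *
from h import *
s=observe();print(s["tool_pos"],s["width"],s["grasp_force"],yawy(s))
b=fr(BC,BY,*SLOT[3]);chain([(*b,.0135,84.8)])
f=grab_frame("wrist");print(cores(f,.039));cv2.imwrite("pics/w6.png",cv2.resize(f["img"][:,:,::-1],None,fx=.6,fy=.6))
```

```text
[0.50973341 0.06947855 0.1627572 ] 0.05174459115503646 42.16869120486081 84.66429191840675
[-0.8, 1.9, 149.3] -0.1
[(518, 71, 25, 11, [0.4125, 0.2165]), (217, 224, 41, 41, [0.5012, -0.0103]), (320, 314, 85, 78, [0.5848, 0.0621]), (214, 300, 23, 26, [0.5641, -0.0235])]
```

View pics/w6.png

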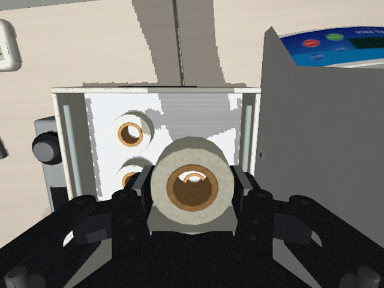

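Roll2 (132,134) and roll0 (128,178) lie flat; roll3 is held at (192,185) above its free slot, with roll1 hidden behind it.

send_rows:
  rows:
    - {"gripper":255,"tx":0,"ty":2,"tz":40,"spin":0}
    - {"gripper":255,"tx":0,"ty":2,"tz":80,"spin":0}
    - {"gripper":255,"tx":0,"ty":2,"tz":112,"spin":0}
    - {"gripper":255,"tx":0,"ty":2,"tz":134,"spin":0}
    - {"gripper":255,"tx":0,"ty":2,"tz":145,"spin":0}
    - {"gripper":255,"tx":0,"ty":2,"tz":149,"spin":0}
    - {"gripper":255,"tx":0,"ty":2,"tz":149,"spin":0}
    - {"gripper":255,"tx":0,"ty":2,"tz":149,"spin":0}
    - {"gripper":70,"tx":0,"ty":2,"tz":149,"spin":0}
    - {"gripper":70,"tx":0,"ty":2,"tz":149,"spin":0}
    - {"gripper":70,"tx":0,"ty":2,"tz":149,"spin":0}
    - {"gripper":70,"tx":0,"ty":2,"tz":149,"spin":0}
    - {"gripper":70,"tx":0,"ty":2,"tz":138,"spin":0}
    - {"gripper":70,"tx":0,"ty":2,"tz":118,"spin":0}
    - {"gripper":70,"tx":0,"ty":2,"tz":83,"spin":0}
    - {"gripper":70,"tx":0,"ty":2,"tz":43,"spin":0}
    - {"gripper":70,"tx":0,"ty":2,"tz":0,"spin":0}
    - {"gripper":70,"tx":0,"ty":2,"tz":-40,"spin":0}
    - {"gripper":70,"tx":0,"ty":2,"tz":-40,"spin":0}
  force: 40

```text
time: 33.8
tool_pos: [0.5143, 0.0734, 0.2107]
ee_rot: [0.142, 3.125, 0.004]
contact_force: [0.9, -0.2, -0.1]
width: 0.0622
grasp_force: 0.0
```

Run:
```python
from rig import *
from h import *
s=observe();print(s["tool_pos"],s["width"],s["grasp_force"],yawy(s),s["contact_force"])
f=grab_frame("wrist");cv2.imwrite("pics/w7.png",cv2.resize(f["img"][:,:,::-1],None,fx=.6,fy=.6))
for c in cores(f,.039):
    d=np.array(c[4])-BC;print(c[:4],(np.cos(BY)*d[0]+np.sin(BY)*d[1]).round(4),(-np.sin(BY)*d[0]+np.cos(BY)*d[1]).round(4))
# bar-regrasp approach: bar at (.6898,.0128)
chain([(.6898,.0133,.305,-5.2)])
```

```text
[0.51429917 0.07342485 0.21071852] 0.06220380571241913 0.0 84.79105684027708 [ 0.86447271 -0.21543359 -0.1003772 ]
(480, 74, 21, 9) -0.145 0.176
(226, 204, 36, 35) -0.0371 -0.0403
(318, 204, 35, 34) -0.0365 0.043
(230, 273, 34, 27) 0.0297 -0.0405
(318, 276, 33, 32) 0.0334 0.0429
[-182.5, -43.4, -96.0] 90.0
```

View pics/w7.png

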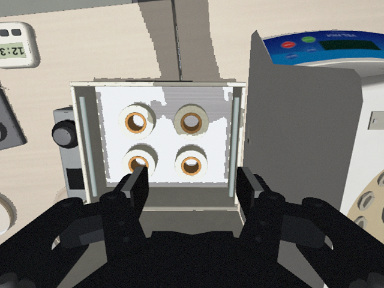

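All four rolls lie flat and separate at (137,121), (191,121), (138,164) and (191,166). Now I'll go over the cover to re-grasp the bar.

send_rows:
  rows:
    - {"gripper":170,"tx":0,"ty":-20,"tz":-40,"spin":8}
    - {"gripper":170,"tx":0,"ty":-43,"tz":-80,"spin":16}
    - {"gripper":170,"tx":0,"ty":-43,"tz":-100,"spin":24}
    - {"gripper":170,"tx":0,"ty":-43,"tz":-100,"spin":32}
    - {"gripper":170,"tx":0,"ty":-43,"tz":-100,"spin":40}
    - {"gripper":170,"tx":0,"ty":-43,"tz":-100,"spin":48}
    - {"gripper":170,"tx":0,"ty":-43,"tz":-100,"spin":56}
    - {"gripper":170,"tx":0,"ty":-43,"tz":-100,"spin":64}
    - {"gripper":170,"tx":-30,"ty":-43,"tz":-100,"spin":72}
    - {"gripper":170,"tx":-60,"ty":-43,"tz":-100,"spin":80}
    - {"gripper":170,"tx":-90,"ty":-43,"tz":-100,"spin":88}
    - {"gripper":170,"tx":-120,"ty":-43,"tz":-100,"spin":90}
    - {"gripper":170,"tx":-150,"ty":-43,"tz":-100,"spin":90}
    - {"gripper":170,"tx":-182,"ty":-43,"tz":-100,"spin":90}
    - {"gripper":170,"tx":-182,"ty":-43,"tz":-100,"spin":90}
    - {"gripper":170,"tx":-182,"ty":-43,"tz":-100,"spin":90}
    - {"gripper":170,"tx":-182,"ty":-43,"tz":-100,"spin":90}
  force: 30

```text
time: 35.55
tool_pos: [0.6868, 0.0136, 0.3032]
ee_rot: [-2.319, -2.118, 0.002]
contact_force: [-0.6, 0.3, 0.2]
width: 0.0285
grasp_force: 0.0
```

Run:
```python
from rig import *
from h import *
s=observe();print(s["tool_pos"],s["width"],yawy(s),s["contact_force"])
chain([(.6898,.0133,.231,-5.2)])
f=grab_frame("wrist");cv2.imwrite("pics/w8.png",cv2.resize(f["img"][:,:,::-1],None,fx=.8,fy=.8))
```

```text
[0.68679999 0.01359695 0.30323328] 0.028537095771182568 -5.206416507028541 [-0.61595877  0.25061088  0.1901317 ]
[-0.0, 3.1, 72.2] -0.0
```

View pics/w8.png

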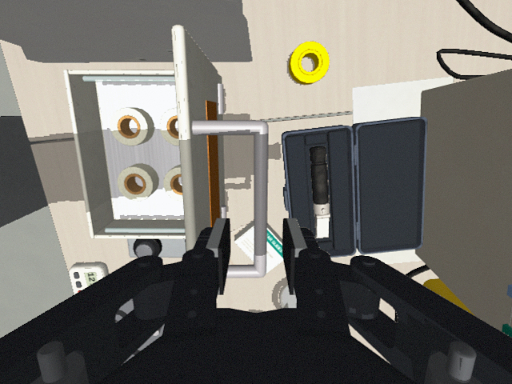

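The bar (260,200) lies between the fingers at columns 220 and 290, and the plate at 200 is clear.

send_rows:
  rows:
    - {"gripper":170,"tx":0,"ty":3,"tz":15,"spin":0}
    - {"gripper":170,"tx":0,"ty":3,"tz":30,"spin":0}
    - {"gripper":170,"tx":0,"ty":3,"tz":45,"spin":0}
    - {"gripper":170,"tx":0,"ty":3,"tz":60,"spin":0}
    - {"gripper":170,"tx":0,"ty":3,"tz":69,"spin":0}
    - {"gripper":170,"tx":0,"ty":3,"tz":72,"spin":0}
    - {"gripper":170,"tx":0,"ty":3,"tz":72,"spin":0}
    - {"gripper":255,"tx":0,"ty":3,"tz":72,"spin":0}
    - {"gripper":255,"tx":0,"ty":3,"tz":72,"spin":0}
    - {"gripper":255,"tx":0,"ty":3,"tz":72,"spin":0}
    - {"gripper":255,"tx":0,"ty":3,"tz":72,"spin":0}
    - {"gripper":255,"tx":0,"ty":3,"tz":72,"spin":0}
    - {"gripper":255,"tx":0,"ty":3,"tz":72,"spin":0}
  force: 30

```text
time: 36.9
tool_pos: [0.6898, 0.0133, 0.2327]
ee_rot: [-2.32, -2.118, 0.001]
contact_force: [-5.3, 0.5, 3.4]
width: 0.009
grasp_force: 29.5
```

Run:
```python
from rig import *
from h import *
s=observe();print(s["tool_pos"],s["width"],s["grasp_force"],yawy(s),s["contact_force"])
P=lambda t:np.array([-183.5*np.cos(t+.2753),183.5*np.sin(t+.2753)])
for a,b in((1.59,.85),(.85,.12)):
  print([[int(v) for v in np.round((P(a+(b-a)*k/20)-P(a))*[1,-1])] for k in range(1,21)])
```

```text
[0.68983004 0.01334134 0.23267008] 0.008983833932897325 29.544260501861572 -5.2137983541396205 [-5.28440877  0.45549591  3.40309645]
[[-7, -2], [-13, -3], [-20, -5], [-26, -6], [-33, -7], [-40, -7], [-47, -8], [-54, -8], [-60, -8], [-67, -7], [-74, -7], [-81, -6], [-87, -5], [-94, -3], [-101, -2], [-107, 0], [-114, 2], [-120, 5], [-126, 7], [-132, 10]]
[[-6, 3], [-12, 6], [-18, 10], [-23, 13], [-29, 17], [-34, 21], [-39, 25], [-44, 30], [-49, 34], [-54, 39], [-58, 44], [-63, 49], [-67, 54], [-71, 60], [-75, 65], [-78, 71], [-82, 77], [-85, 83], [-88, 89], [-90, 95]]
```

send_rows:
  rows:
    - {"gripper":255,"tx":0,"ty":-7,"tz":-2,"spin":0}
    - {"gripper":255,"tx":0,"ty":-13,"tz":-3,"spin":0}
    - {"gripper":255,"tx":0,"ty":-20,"tz":-5,"spin":0}
    - {"gripper":255,"tx":0,"ty":-26,"tz":-6,"spin":0}
    - {"gripper":255,"tx":0,"ty":-33,"tz":-7,"spin":0}
    - {"gripper":255,"tx":0,"ty":-40,"tz":-7,"spin":0}
    - {"gripper":255,"tx":0,"ty":-47,"tz":-8,"spin":0}
    - {"gripper":255,"tx":0,"ty":-54,"tz":-8,"spin":0}
    - {"gripper":255,"tx":0,"ty":-60,"tz":-8,"spin":0}
    - {"gripper":255,"tx":0,"ty":-67,"tz":-7,"spin":0}
    - {"gripper":255,"tx":0,"ty":-74,"tz":-7,"spin":0}
    - {"gripper":255,"tx":0,"ty":-81,"tz":-6,"spin":0}
    - {"gripper":255,"tx":0,"ty":-87,"tz":-5,"spin":0}
    - {"gripper":255,"tx":0,"ty":-94,"tz":-3,"spin":0}
    - {"gripper":255,"tx":0,"ty":-101,"tz":-2,"spin":0}
    - {"gripper":255,"tx":0,"ty":-107,"tz":0,"spin":0}
    - {"gripper":255,"tx":0,"ty":-114,"tz":2,"spin":0}
    - {"gripper":255,"tx":0,"ty":-120,"tz":5,"spin":0}
    - {"gripper":255,"tx":0,"ty":-126,"tz":7,"spin":0}
    - {"gripper":255,"tx":0,"ty":-132,"tz":10,"spin":0}
  force: 30

```text
time: 38.9
tool_pos: [0.5581, 0.0258, 0.222]
ee_rot: [-2.319, -2.118, -0.001]
contact_force: [-0.2, 1.7, 7.7]
width: 0.0087
grasp_force: 32.4
```

send_rows:
  rows:
    - {"gripper":255,"tx":0,"ty":-6,"tz":3,"spin":0}
    - {"gripper":255,"tx":0,"ty":-12,"tz":6,"spin":0}
    - {"gripper":255,"tx":0,"ty":-18,"tz":10,"spin":0}
    - {"gripper":255,"tx":0,"ty":-23,"tz":13,"spin":0}
    - {"gripper":255,"tx":0,"ty":-29,"tz":17,"spin":0}
    - {"gripper":255,"tx":0,"ty":-34,"tz":21,"spin":0}
    - {"gripper":255,"tx":0,"ty":-39,"tz":25,"spin":0}
    - {"gripper":255,"tx":0,"ty":-44,"tz":30,"spin":0}
    - {"gripper":255,"tx":0,"ty":-49,"tz":34,"spin":0}
    - {"gripper":255,"tx":0,"ty":-54,"tz":39,"spin":0}
    - {"gripper":255,"tx":0,"ty":-58,"tz":44,"spin":0}
    - {"gripper":255,"tx":0,"ty":-63,"tz":49,"spin":0}
    - {"gripper":255,"tx":0,"ty":-67,"tz":54,"spin":0}
    - {"gripper":255,"tx":0,"ty":-71,"tz":60,"spin":0}
    - {"gripper":255,"tx":0,"ty":-75,"tz":65,"spin":0}
    - {"gripper":255,"tx":0,"ty":-78,"tz":71,"spin":0}
    - {"gripper":255,"tx":0,"ty":-82,"tz":77,"spin":0}
    - {"gripper":255,"tx":0,"ty":-85,"tz":83,"spin":0}
    - {"gripper":255,"tx":0,"ty":-88,"tz":89,"spin":0}
    - {"gripper":255,"tx":0,"ty":-90,"tz":95,"spin":0}
  force: 30

```text
time: 40.9
tool_pos: [0.4671, 0.0344, 0.1252]
ee_rot: [-2.316, -2.116, 0.003]
contact_force: [-4.5, 5.7, 4.8]
width: 0.0091
grasp_force: 34.4
```

send_rows:
  rows:
    - {"gripper":255,"tx":0,"ty":-1,"tz":3,"spin":0}
    - {"gripper":255,"tx":0,"ty":-2,"tz":6,"spin":0}
    - {"gripper":255,"tx":0,"ty":-3,"tz":9,"spin":0}
    - {"gripper":255,"tx":0,"ty":-4,"tz":12,"spin":0}
    - {"gripper":255,"tx":0,"ty":-5,"tz":15,"spin":0}
    - {"gripper":255,"tx":0,"ty":-5,"tz":17,"spin":0}
    - {"gripper":255,"tx":0,"ty":-6,"tz":19,"spin":0}
    - {"gripper":255,"tx":0,"ty":-6,"tz":20,"spin":0}
    - {"gripper":255,"tx":0,"ty":-6,"tz":20,"spin":0}
    - {"gripper":255,"tx":0,"ty":-6,"tz":20,"spin":0}
    - {"gripper":255,"tx":0,"ty":-6,"tz":20,"spin":0}
  force: 30

```text
time: 42.0
tool_pos: [0.4596, 0.035, 0.1045]
ee_rot: [-2.314, -2.114, 0.007]
contact_force: [-5.2, 6.1, 2.4]
width: 0.0088
grasp_force: 34.6
```

send_rows:
  rows:
    - {"gripper":255,"tx":0,"ty":0,"tz":1,"spin":0}
    - {"gripper":255,"tx":0,"ty":0,"tz":2,"spin":0}
    - {"gripper":255,"tx":0,"ty":0,"tz":3,"spin":0}
    - {"gripper":255,"tx":0,"ty":0,"tz":4,"spin":0}
    - {"gripper":255,"tx":0,"ty":0,"tz":4,"spin":0}
  force: 30

```text
time: 42.5
tool_pos: [0.4586, 0.0352, 0.1008]
ee_rot: [-2.313, -2.113, 0.009]
contact_force: [-9.4, 7.4, 8.4]
width: 0.0088
grasp_force: 35.2
```

send_rows:
  rows:
    - {"gripper":170,"tx":0,"ty":1,"tz":0,"spin":0}
    - {"gripper":170,"tx":0,"ty":1,"tz":0,"spin":0}
    - {"gripper":170,"tx":0,"ty":1,"tz":0,"spin":0}
    - {"gripper":170,"tx":0,"ty":1,"tz":-15,"spin":0}
    - {"gripper":170,"tx":0,"ty":1,"tz":-40,"spin":0}
    - {"gripper":255,"tx":0,"ty":1,"tz":-50,"spin":0}
    - {"gripper":255,"tx":0,"ty":1,"tz":-50,"spin":0}
    - {"gripper":255,"tx":0,"ty":1,"tz":-50,"spin":0}
    - {"gripper":255,"tx":0,"ty":1,"tz":-50,"spin":0}
    - {"gripper":255,"tx":0,"ty":1,"tz":-50,"spin":0}
  force: 30

```text
time: 43.5
tool_pos: [0.464, 0.0338, 0.1512]
ee_rot: [-2.319, -2.117, 0.003]
contact_force: [0.4, 0.0, -0.2]
width: 0.0003
grasp_force: 0.0
```

Run:
```python
from rig import *
from h import *
s=observe();print(s["tool_pos"],s["width"],yawy(s),s["contact_force"])
f=grab_frame("wrist");cv2.imwrite("pics/w9.png",f["img"][:,:,::-1])
print(px(f,[[*fr(BC,BY,-.082,y),.124] for y in(-.05,0,.05)]),px(f,[*fr(BC,BY,-.06,-.1375),.05]))
chain([(*fr(BC,BY,-.082,0),.132,-5.2)])
```

```text
[0.46400544 0.03376316 0.15124638] 0.0002985239172851799 -5.215332370558627 [ 0.42188138  0.04076269 -0.19387974]
[[313.16191033 356.02865432]
 [312.60868547 270.52772601]
 [311.97025317 171.81156322]] [[342.62896471 395.69127044]]
[-0.5, -4.2, 19.4] -0.0
```

View pics/w9.png

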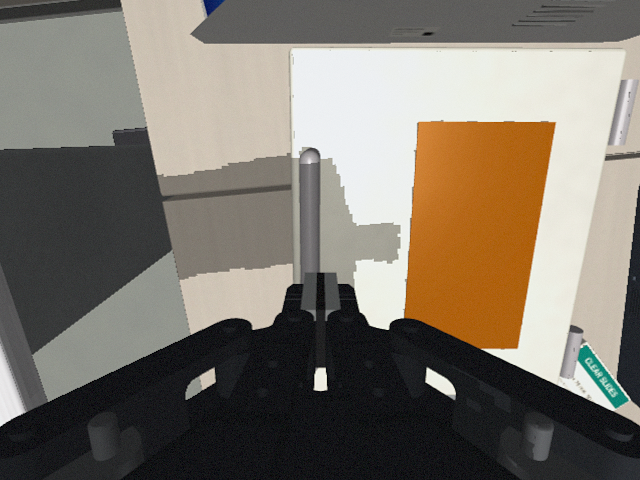

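The cover looks shut, with the bar at column 310 as predicted. I'll press it gently from above with closed fingers to be sure.

send_rows:
  rows:
    - {"gripper":255,"tx":0,"ty":-4,"tz":8,"spin":0}
    - {"gripper":255,"tx":0,"ty":-4,"tz":13,"spin":0}
    - {"gripper":255,"tx":0,"ty":-4,"tz":16,"spin":0}
    - {"gripper":255,"tx":0,"ty":-4,"tz":18,"spin":0}
    - {"gripper":255,"tx":0,"ty":-4,"tz":20,"spin":0}
    - {"gripper":255,"tx":0,"ty":-4,"tz":22,"spin":0}
    - {"gripper":255,"tx":0,"ty":-4,"tz":23,"spin":0}
    - {"gripper":255,"tx":0,"ty":-4,"tz":24,"spin":0}
    - {"gripper":255,"tx":0,"ty":-4,"tz":24,"spin":0}
    - {"gripper":255,"tx":0,"ty":-4,"tz":24,"spin":0}

```text
time: 44.55
tool_pos: [0.4609, 0.0342, 0.1289]
ee_rot: [2.32, 2.118, 0.001]
contact_force: [-0.9, 0.5, 5.5]
width: 0.0001
grasp_force: 2.6
```

send_rows:
  rows:
    - {"gripper":255,"tx":0,"ty":0,"tz":1,"spin":0}
    - {"gripper":255,"tx":0,"ty":0,"tz":2,"spin":0}
    - {"gripper":255,"tx":0,"ty":0,"tz":2,"spin":0}
    - {"gripper":255,"tx":0,"ty":0,"tz":2,"spin":0}

```text
time: 44.95
tool_pos: [0.461, 0.0342, 0.1286]
ee_rot: [2.319, 2.117, 0.002]
contact_force: [-6.2, -0.8, 17.7]
width: -0.0006
grasp_force: 8.7
```

Run:
```python
from rig import *
from h import *
s=observe();print(s["tool_pos"],s["contact_force"])
# button: view from top pic0 avg and wrist w8 pic
b=np.array([.5069,-.1092]);d=b-BC
print("btn box",np.cos(BY)*d[0]+np.sin(BY)*d[1],-np.sin(BY)*d[0]+np.cos(BY)*d[1])
chain([(*b,.13,-5.2)])
```

```text
[0.46098995 0.0341929  0.12863346] [-6.21807686 -0.75150981 17.72269727]
btn box -0.022185948833333104 -0.13797863484744557
[-138.6, 58.8, -1.3] -0.0
```

The cover is firmly shut: 18 N on the bar with no movement. Now the button.

send_rows:
  rows:
    - {"gripper":255,"tx":0,"ty":0,"tz":-30,"spin":0}
    - {"gripper":255,"tx":-30,"ty":15,"tz":-30,"spin":0}
    - {"gripper":255,"tx":-70,"ty":30,"tz":-30,"spin":0}
    - {"gripper":255,"tx":-110,"ty":50,"tz":-30,"spin":0}
    - {"gripper":255,"tx":-139,"ty":59,"tz":-30,"spin":0}
    - {"gripper":255,"tx":-139,"ty":59,"tz":0,"spin":0}
    - {"gripper":255,"tx":-139,"ty":59,"tz":30,"spin":0}
    - {"gripper":255,"tx":-139,"ty":59,"tz":50,"spin":0}
    - {"gripper":255,"tx":-139,"ty":59,"tz":50,"spin":0}

```text
time: 45.85
tool_pos: [0.5041, -0.1092, 0.073]
ee_rot: [-2.316, -2.114, 0.006]
contact_force: [-1.3, 0.3, 0.4]
width: 0.0005
grasp_force: 0.0
```

send_rows:
  rows:
    - {"gripper":255,"tx":0,"ty":1,"tz":0,"spin":0}
    - {"gripper":255,"tx":0,"ty":1,"tz":3,"spin":0}
    - {"gripper":255,"tx":0,"ty":1,"tz":6,"spin":0}
    - {"gripper":255,"tx":0,"ty":1,"tz":9,"spin":0}
    - {"gripper":255,"tx":0,"ty":1,"tz":12,"spin":0}
    - {"gripper":255,"tx":0,"ty":1,"tz":12,"spin":0}

```text
time: 46.45
tool_pos: [0.5084, -0.1097, 0.0645]
ee_rot: [2.319, 2.118, 0.001]
contact_force: [0.7, 0.2, 1.6]
width: 0.0003
grasp_force: 1.1
```

Contact is beginning at about z = 0.065; I'll press further in small steps.

send_rows:
  rows:
    - {"gripper":255,"tx":0,"ty":0,"tz":1,"spin":0}
    - {"gripper":255,"tx":0,"ty":0,"tz":2,"spin":0}
    - {"gripper":255,"tx":0,"ty":0,"tz":3,"spin":0}
    - {"gripper":255,"tx":0,"ty":0,"tz":4,"spin":0}
    - {"gripper":255,"tx":0,"ty":0,"tz":5,"spin":0}
    - {"gripper":255,"tx":0,"ty":0,"tz":6,"spin":0}
    - {"gripper":255,"tx":0,"ty":0,"tz":6,"spin":0}

```text
time: 47.15
tool_pos: [0.5085, -0.1097, 0.0608]
ee_rot: [2.319, 2.117, 0.002]
contact_force: [-3.6, 0.6, 17.5]
width: -0.0001
grasp_force: 9.0
```

Bottomed out at 17.5 N, against about 4 N needed. I'll retreat and check.

send_rows:
  rows:
    - {"gripper":255,"tx":0,"ty":0,"tz":6,"spin":0}
    - {"gripper":255,"tx":0,"ty":0,"tz":-10,"spin":0}
    - {"gripper":255,"tx":0,"ty":0,"tz":-50,"spin":0}
    - {"gripper":255,"tx":0,"ty":0,"tz":-100,"spin":0}
    - {"gripper":255,"tx":0,"ty":0,"tz":-150,"spin":0}
    - {"gripper":255,"tx":0,"ty":0,"tz":-150,"spin":0}
    - {"gripper":255,"tx":0,"ty":0,"tz":-150,"spin":0}
    - {"gripper":255,"tx":0,"ty":0,"tz":-150,"spin":0}

```text
time: 47.95
tool_pos: [0.5067, -0.1095, 0.2066]
ee_rot: [-2.318, -2.116, 0.003]
contact_force: [-0.2, 0.1, -0.6]
width: 0.0
grasp_force: 0.0
```

Run:
```python
from rig import *
s=observe();print(s["tool_pos"],s["contact_force"],s["dq"].round(3))
print(close_job())
```

```text
[ 0.50665486 -0.10950025  0.2065712 ] [-0.16838352  0.08334419 -0.58104211] [ 0.     0.015 -0.016 -0.001  0.002 -0.   ]
the job is handed in; nothing more can be done
None
```

The job is handed in with no verdict returned: all four rolls lay flat in the box, the cover was shut (held at 18 N), the start button was then pressed to its stop, and the arm ended clear.

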